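# Start a batch of sample jars in the incubator

### The job

Start a shelf-life batch: before the tray goes in, press the incubator's round warm-up key firmly, move the white pan from the tray to the incubator's roof, standing upright behind the keypad, and stand all the jars from the mat upright on the tray. Slide the loaded tray fully home, so that its front panel closes on the incubator, and only then press the big oblong start key firmly. Press no other key, do not ram the keys, and leave the scale, jug and glove carton where they are.

Things in the scene. Friction and masses are not known exactly. Their poses are not given: they have to be found in the camera images.
- cabinet: white fixed incubator, 280 wide x 300 deep x 150 mm high. Origin: middle of its front face, at table height; +x points into it (the way the tray goes in), z up. A steel loading deck, 280 wide, stands out in front (x = -290 to 0 mm); deck and chamber floor are one flat plate, top 20 mm above the table
- slot (a point): middle of the lower edge of the incubator's opening (deck height, in the front face); axes as the incubator's. Opening 222 wide (y = -111 to 111 mm) x 90 mm high, chamber 228 mm deep. Two lead-in cheeks, 14 mm high, 34 mm long, flare outward just in front of its lower corners
- roof_free (a point): middle of the free part of the incubator's flat roof, 195 mm behind the front face, 150 mm above the table; axes as the incubator's. Free roof: 90 to 300 mm behind the front face, 280 mm wide. The black keypad foil lies before it, 14 to 90 mm behind the front face
- key_warm: warm-up key: the round grey membrane key (28 mm across) on the roof, at the +y end of the row of four keys. Origin: centre of its top face, z up. Membrane key: it gives only 1.5 mm; it begins to give at 3 N, bottoms at 9 N and counts as pressed above 8 N
- key_start: start key: the big oblong grey membrane key (28 x 54 mm, long along the incubator's x) on the roof, at the -y end of the row. Origin: centre of its top face. Gives 1.5 mm; counts as pressed above 8 N
- key_a: a square 20 mm key between the two, not to be pressed. Origin: centre of its top face
- key_b: another square 20 mm key between the two, not to be pressed. Origin: centre of its top face
- tray_bed (a point): loose aluminium tray (0.5 kg) on the deck, not quite straight. Point: middle of its bed, 6 mm above its underside; +x towards the incubator, z up. Bed 220 (x) x 210 mm, rim 14 mm high; a white front panel, 240 wide, outer face at x = -116 mm, rises 90 mm above the bed. Fully home, the panel closes on the incubator's face and the point is at x = 110 mm, y = 0 in the incubator's frame
- tray_handle (a point): centre of the tray's bar handle: dark steel bar 120 long (along the tray's y), 14 thick (x), 16 high (z), 171 mm before the middle of the tray and 64 mm above its bed, with a clear gap of 48 mm between bar and front panel. Axes as the tray's. Two arms at y = -54 and 54 mm (12 mm wide) join it to the panel
- pan_mid (a point): empty open white plastic utensil pan, 150 long (its x) x 62 wide (its y) x 50 mm high, wall 4 mm, 0.18 kg, standing on the tray at the start. The point is its centre, half-way up (25 mm above its underside)
- jar1_mid (a point): closed sample jar of brown paste with white lid, upright cylinder 60 across x 62 mm high, 0.1 to 0.21 kg, at the start on the blue mat (1.5 mm thin, lying on the table) to the right of the deck; may be absent. The point is its centre, 31 mm above its underside
- jar2_mid (a point): closed sample jar of brown paste with white lid, upright cylinder 60 across x 62 mm high, 0.1 to 0.21 kg, at the start on the blue mat (1.5 mm thin, lying on the table) to the right of the deck; may be absent. The point is its centre, 31 mm above its underside
- jar3_mid (a point): closed sample jar of brown paste with white lid, upright cylinder 60 across x 62 mm high, 0.1 to 0.21 kg, at the start on the blue mat (1.5 mm thin, lying on the table) to the right of the deck; may be absent. The point is its centre, 31 mm above its underside
- jar4_mid (a point): closed sample jar of brown paste with white lid, upright cylinder 60 across x 62 mm high, 0.1 to 0.21 kg, at the start on the blue mat (1.5 mm thin, lying on the table) to the right of the deck; may be absent. The point is its centre, 31 mm above its underside
- scale: blue kitchen scale, 160 x 140 x 53 mm, a bystander; origin at the centre of its underside
- jug: white jug, 110 mm high, a bystander; origin at the centre of its underside
- glovebox: glove carton 200 x 120 x 75 mm, a bystander; origin at the centre of its underside
Mind the look-alikes: they are no part of the job. Leave any pink look-alike of the part that bears jar1_mid alone. Leave any pink look-alike of the part that bears pan_mid alone.

How it is judged (in metres and radians):
On the way, in this order (a step that is already met when the one before it is completed fails the run):
1. the warm-up key is pressed (above 8 N) before the tray goes in (contact force between key_warm and anything else above 8 N), for 0.1 s.
2. the tray is fully home (within 6 mm) with every jar upright on it (x of tray_bed in the frame of cabinet above 0.104 m and angle between the x axis of tray_bed and the x axis of cabinet, either way round below 0.06 rad and x of jar1_mid in the frame of tray_bed between -0.11 and 0.11 m and y of jar1_mid in the frame of tray_bed between -0.105 and 0.105 m and z of jar1_mid in the frame of tray_bed between 0.022 and 0.04 m and angle between each of jar1_mid, jar2_mid, jar3_mid, jar4_mid's own z axis and vertical below 0.15 rad and x of jar2_mid in the frame of tray_bed between -0.11 and 0.11 m and y of jar2_mid in the frame of tray_bed between -0.105 and 0.105 m and z of jar2_mid in the frame of tray_bed between 0.022 and 0.04 m and x of jar3_mid in the frame of tray_bed between -0.11 and 0.11 m and y of jar3_mid in the frame of tray_bed between -0.105 and 0.105 m and z of jar3_mid in the frame of tray_bed between 0.022 and 0.04 m and x of jar4_mid in the frame of tray_bed between -0.11 and 0.11 m and y of jar4_mid in the frame of tray_bed between -0.105 and 0.105 m and z of jar4_mid in the frame of tray_bed between 0.022 and 0.04 m), for 0.2 s.
3. the start key is pressed (above 8 N) with the tray home (contact force between key_start and anything else above 8 N and x of tray_bed in the frame of cabinet above 0.104 m), for 0.1 s.
At the end, for the whole second after the job is handed in: the tray is home within 6 mm, every jar stands upright (within 0.15 rad) on its bed, the pan stands upright (within 0.15 rad) on the roof with its centre more than 115 mm behind the front face (behind the keypad), and no key is being pressed (all of step 2 and x of pan_mid in the frame of cabinet between 0.115 and 0.29 m and y of pan_mid in the frame of cabinet between -0.13 and 0.13 m and z of pan_mid in the frame of cabinet between 0.165 and 0.185 m and angle between pan_mid's own z axis and vertical below 0.15 rad and contact force between each of key_warm, key_start and anything else below 0.5 N); the robot touches nothing.
It fails at once if another key is pressed (above 4 N) (contact force between any of key_a, key_b and anything else above 4 N).
It fails at once if the start key is pressed (above 8 N) while the tray is not in (contact force between key_start and anything else above 8 N and x of tray_bed in the frame of cabinet below 0.09 m).
It fails at once if a key is rammed (above 50 N) (contact force between any of key_warm, key_start and anything else above 50 N).
It fails at once if the scale, jug or glove carton is moved by more than 30 mm (distance of any of scale, jug, glovebox from where it was at the start of the episode above 0.03 m).
Of jar1, jar2, jar3, jar4 only 2 to 4 are there at a start; the rules pass over those that are not, and their reading is None.
At some moment in a run one of jar1, jar2, jar3, jar4 may be knocked a few centimetres aside while the robot is not near it.
It also fails if it takes over 210 s, if anything falls off the work surface, if the arm or the gripper's body presses on something with over 40 N, if the wrist force passes 120 N, or if a joint passes its speed limit or range.

### The arm

A 7-joint arm with a two-finger parallel gripper is mounted at the origin on the work surface. World frame = base frame: x ahead of the robot, y to its left, z up, the work surface at z = 0. Lengths are in m, angles in degrees, forces in N, time in s.
With the tool pointing down it reaches from about 0.425 to 0.875 m from the base axis. Payload 4.7 kg.
Tool frame: the origin (TCP) lies midway between the tips of the shut fingers; the grasp point (between the pads) lies 19 mm behind it; z points along the fingers, y is the line along which they close (so a half turn about z gives the same grasp; the last joint's range is limited). The gripper opens to 87 mm and grips with 3 to 60 N. Pads are 19 mm wide; open, the fingers measure 117 mm over their backs; the gripper's body (75 mm by 190 mm) begins 51 mm behind the grasp point.
Start: joints at [-75.281, 18.392, -4.016, 83.108, 1.295, 78.541, -3.26], TCP at [0.156, 0.631, 0.223] pointing down, gripper open.
Joint ranges: [-163.93, 163.93], [-17.29, 119.83], [-79.2, 71.16], [3.27, 140.29], [-89.18, 269.18], [5.43, 117.66], [-154.24, 154.24]. Speed limits (degrees/s): [147.25, 147.25, 180, 180, 180, 180, 180].

### API

Orientations are given as a 3x3 rotation matrix whose columns are the frame's x, y, z axes.
In Python, from bench import status, optics, ticket, spotter gives the robot as it stands.
- The arm moves only by the tool send_rows, never from a script. Its argument "moves" is a list of rows, each a list of 6 numbers: the shift along the tool's x, y, z in m, then the turn, a rotation vector about the tool's x, y, z in degrees. In form: [[tx, ty, tz, rx, ry, rz], ...]. A call has exactly 10 rows; each row shifts and turns the commanded pose from where the row before left it, along the tool's axes as they then stand; what a row does not reach is not made up. A row lasts 1/12 s, in which the tool goes at most 41.7 mm and 7.16 degrees, less where a joint would pass 70% of its speed; a pose out of reach is approached as far as the arm can. A call with a gripper value outside its range is refused whole. "hand" is the opening, from 0 (shut) to 1 (fully open), set as the call begins (left out, the last holds). The fingers move at their own pace and stop on an object; the grip force is fixed at half the most. Time passes only in rows, so rows that do not move let the fingers close, or fill a call up. It gives the time, the measured TCP pose, the force, the opening and the grip force at its end, in the units of the state.
- status.read_state(): the state, without advancing time (a new reading comes with each control period).
- optics.snapshot(name): name is "scene" or "top"; returns the picture (480x640x3 uint8, red, green, blue); there is no depth.
- optics.camera_params(name): a dict with "K" (3x3 intrinsics, pixels), "origin" and "attitude" of the camera in the world. Camera axes: x right, y up, looking along -z (the intrinsics and any distortion apply to the point x, -y, -z); pixel columns grow to the right and rows downward; lengths in m; the calibration is good to about 2 mm. A picture is of the moment at which its call begins. camera_params takes no time and is no camera call.
- ticket.sign_off(): hands the job in; it is judged then, once.
Trained networks look in the newest picture that a camera, given by its name, has taken for a name from the list of things; names that differ only in an ending like _2 or _b are one class to them, and where a whole thing is asked for, a point or a joint stands for the part that bears it (a point fixed in the world has none). Each returns a list of dicts, best first, with "score" (0 to 1); they miss things now and then, are a little off and sometimes report something else, mostly with a low value. They report only what shows in the picture. A call takes as long as a camera call. They do not tell look-alikes from the thing itself.
- spotter.regions_of(label, camera): "pixels" (480x640 bool, what is visible of it) and "point" ([column, row] in pixels, amid what is visible of it).
- spotter.place_of(label, camera): "point" ([column, row] in pixels: a listed point, or the origin of a listed thing).
The state is a dict: "t": time; "qpos": joint angles; "dq": joint speeds; "joint_torque": joint torques, N m; "ee_pos": TCP position; "ee_rot": TCP orientation; "wrist_force": force on the tool from outside, world axes, zero at the start; "wrist_torque": the same for the moment, N m; "finger_gap": opening from 0.0 (shut) to 1.0 (fully open); "grip_force": force on a finger pad.
Only numpy, scipy, OpenCV 4.12 (cv2) and the standard library are available. Lean on these libraries where they do the work, as an engineer would, in place of code of your own. Each camera call takes 0.05 s, during which the arm holds its last target. There are 200 camera calls.

## Working session

There is one attempt and no reset: what is moved stays moved. The work goes in short steps, Python scripts to look and compute and a tool call to move; the robot and the scene stay as the last step left them, time stands still between calls to the robot, and variables do not carry over. Pictures are saved under pics/ and viewed, at most 17 in all, crops included, and the job is handed in when it is done.

Besides the shell and the picture viewer there is one more tool, called as a command line: name --pt "numbers of a row" for each row, then --argument value for the rest. send_rows: Moves the arm, as the interface text tells. Its arguments: {"type":"object","properties":{"moves":{"type":"array"},"hand":{"type":"number"}},"required":["moves"]}

```bash
ls; mkdir -p pics; cat > h.py <<'E'
import numpy as np, cv2
from bench import status, optics, ticket, spotter
def snap(n,f=None):
    im=optics.snapshot(n)
    if f: cv2.imwrite('pics/'+f,im[:,:,::-1])
    return im
def ray(cam,px):
    p=optics.camera_params(cam);K=np.array(p['K']);R=np.array(p['attitude']);o=np.array(p['origin'])
    v=np.linalg.solve(K,[px[0],px[1],1.]);v=R@np.array([v[0],-v[1],-v[2]]);return o,v
def at_z(cam,px,z):
    o,v=ray(cam,px);return o+v*(z-o[2])/v[2]
def proj(cam,P):
    p=optics.camera_params(cam);K=np.array(p['K']);R=np.array(p['attitude']);o=np.array(p['origin'])
    c=R.T@(np.array(P)-o);u=K@np.array([c[0],-c[1],-c[2]]);return u[:2]/u[2]
def tri(pa,pb,ca='scene',cb='top'):
    o1,v1=ray(ca,pa);o2,v2=ray(cb,pb);v1/=np.linalg.norm(v1);v2/=np.linalg.norm(v2)
    A=np.array([v1,-v2]).T;s=np.linalg.lstsq(A,o2-o1,rcond=None)[0]
    a=o1+s[0]*v1;b=o2+s[1]*v2;return (a+b)/2,np.linalg.norm(a-b)
E
python3 - <<'E'
from h import *
np.set_printoptions(precision=4,suppress=True)
for c in('scene','top'):
    snap(c,c+'0.png');p=optics.camera_params(c);print(c,p)
    for n in ['cabinet','slot','roof_free','key_warm','key_start','key_a','tray_bed','tray_handle','pan_mid','jar1_mid','scale','jug','glovebox']:
        print(n,[(np.round(d['point'],1).tolist(),round(d['score'],2)) for d in spotter.place_of(n,c)])
print(status.read_state())
E
```

```text
pics
scene {'K': array([[541.0504,   0.    , 311.2835],
       [  0.    , 541.0504, 232.8179],
       [  0.    ,   0.    ,   1.    ]]), 'origin': array([ 1.2343, -0.0559,  1.2729]), 'attitude': array([[ 0.0118, -0.8599,  0.5103],
       [ 0.9999,  0.0126, -0.0019],
       [-0.0048,  0.5102,  0.86  ]])}
cabinet [([389.8, 251.0], 0.6)]
slot [([388.7, 244.1], 0.83)]
roof_free [([476.2, 224.4], 0.8), ([333.5, 228.6], 0.33)]
key_warm [([420.6, 188.3], 0.66), ([165.3, 225.0], 0.15)]
key_start [([421.0, 250.0], 0.82)]
key_a [([423.3, 207.4], 0.52), ([419.4, 232.2], 0.41)]
tray_bed [([331.0, 240.6], 0.9)]
tray_handle [([266.1, 224.5], 0.61), ([479.2, 225.6], 0.16)]
pan_mid [([230.8, 165.8], 0.88), ([333.6, 226.8], 0.84)]
jar1_mid [([145.9, 313.5], 0.8), ([192.5, 300.2], 0.61), ([203.3, 256.2], 0.57)]
scale [([250.3, 334.9], 0.78)]
jug [([317.8, 334.8], 0.82)]
glovebox [([403.9, 336.0], 0.56)]
top {'K': array([[471.3648,   0.    , 324.8998],
       [  0.    , 471.3648, 233.3078],
       [  0.    ,   0.    ,   1.    ]]), 'origin': array([ 0.3498, -0.0246,  1.2244]), 'attitude': array([[-0.0099
[... 665 characters left out ...]
145.6], 0.85), ([242.7, 231.2], 0.51), ([215.7, 183.9], 0.44)]
glovebox [([243.4, 143.3], 0.92)]
{'t': 1.4, 'qpos': array([-75.2799,  18.3925,  -4.0172,  83.1096,   1.2941,  78.54  ,
        -3.2615]), 'dq': array([-0.0596, -0.001 , -0.0105, -0.0108,  0.01  , -0.0003, -0.0131]), 'joint_torque': array([  0.0002, -49.1097,  -0.403 , -31.2768,  -0.0637,   0.0336,
         0.    ]), 'ee_pos': array([0.1563, 0.6309, 0.2226]), 'ee_rot': array([[-0.9707,  0.2404,  0.    ],
       [ 0.2404,  0.9707,  0.    ],
       [-0.    ,  0.0001, -1.    ]]), 'wrist_force': array([ 0.4775, -0.0826, -0.1401]), 'wrist_torque': array([-0.035 ,  0.0196, -0.006 ]), 'grip_force': 0.0, 'finger_gap': 1.0007668123846758}
```

View pics/scene0.png

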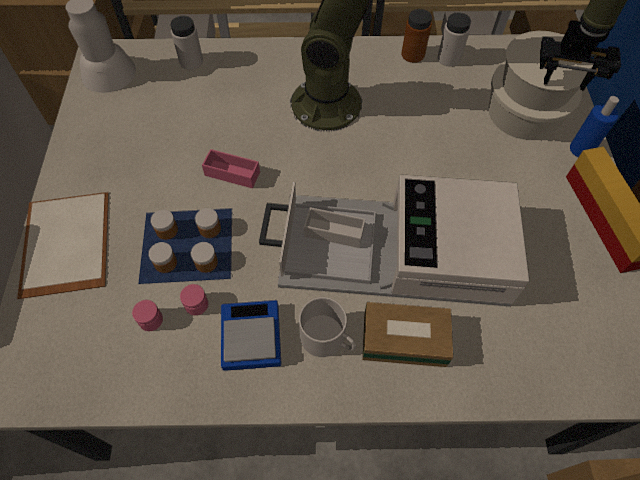

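View pics/top0.png

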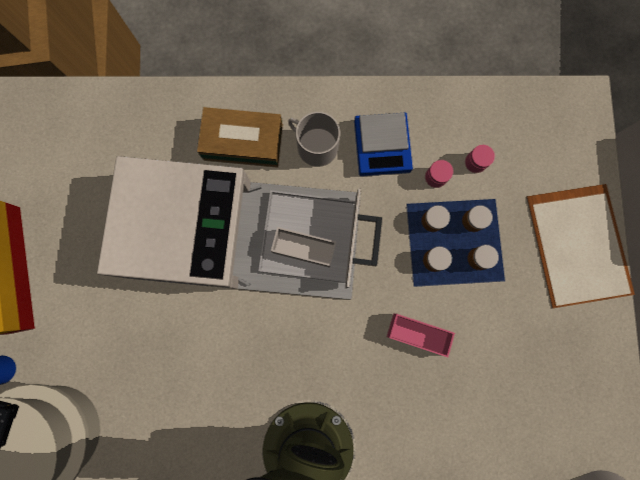

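```bash
python3 - <<'E'
from h import *
np.set_printoptions(precision=4,suppress=True)
P={'slot':((388.7,244.1),(243.2,235),.02),'roof':((476.2,224.4),(151.6,218.6),.15),'warm':((420.6,188.3),(209.5,259.1),.15),'start':((421,250),(216.5,184.7),.15),
'ka':((423.3,207.4),(213.4,239.5),.15),'kb':((419.4,232.2),(214.4,211),.15),'bed':((331,240.6),(308,235.7),.026),'handle':((266.1,224.5),(377.8,241.4),.09),'pan':((333.6,226.8),(302.5,245.4),.051),'pink?':((230.8,165.8),(423,337.5),.025),
'j1':((145.9,313.5),(478.9,159.4),.0325),'j2':((192.5,300.2),(436.1,178.6),.0325),'j3':((203.3,256.2),(430,216.3),.0325),'scale':((250.3,334.9),(383.4,145),0),'jug':((317.8,334.8),(316,145.6),0),'glove':((403.9,336),(243.4,143.3),0)}
for k,(a,b,z) in P.items(): print(k,*tri(a,b),at_z('scene',a,z)[:2],at_z('top',b,z)[:2])
E
```

```text
slot [0.5284 0.1582 0.0201] 0.011594398389863467 [0.5288 0.1523] [0.5286 0.164 ]
roof [0.549  0.3516 0.1491] 0.006236973542236019 [0.5501 0.3479] [0.5491 0.3546]
warm [0.4529 0.2183 0.1665] 0.005375460598079488 [0.4409 0.2252] [0.4544 0.2193]
start [0.6253 0.2041 0.1615] 0.002120991062192575 [0.6191 0.2057] [0.6284 0.2077]
ka [0.4998 0.2183 0.1504] 0.013293205048730598 [0.4988 0.2253] [0.4994 0.2116]
kb [0.5669 0.2104 0.1448] 0.0033478407745457907 [0.5701 0.2075] [0.5659 0.211 ]
bed [ 0.5236 -0.0021  0.0336] 0.001736568699507397 [ 0.5193 -0.0009] [ 0.5247 -0.0029]
handle [ 0.5011 -0.1721  0.0827] 0.005068778699743594 [ 0.5059 -0.1688] [ 0.5001 -0.1737]
pan [0.4957 0.0081 0.0575] 0.004590312181490224 [0.4917 0.0061] [0.4966 0.0106]
pink? [ 0.2659 -0.2857  0.0273] 0.005241293856393684 [ 0.2647 -0.2835] [ 0.2656 -0.2889]
j1 [ 0.7234 -0.4574  0.0333] 0.007084711385451725 [ 0.7225 -0.4614] [ 0.7235 -0.4539]
j2 [ 0.6788 -0.3505  0.0082] 0.01120150023950982 [ 0.6887 -0.3505] [ 0.672  -0.3383]
j3 [ 0.5706 -0.3245  0.0406] 0.016545636939185173 [ 0.5649 -0.3348] [ 0.572 -0.318]
scale [ 0.7722 -0.2059  0.0089] 0.0009346464780053824 [ 0.769  -0.2065] [ 0.7753 -0.2077]
jug [ 0.7727 -0.0328  0.0044] 0.015312549259589359 [ 0.771  -0.0404] [ 0.7744 -0.0251]
glove [0.7793 0.1697 0.0066] 0.00020386981077479953 [0.777  0.1709] [0.7816 0.1706]
```

The two views agree. There are four brown jars on the mat, with white lids in the top view at about (438,217), (480,217), (440,259) and (486,257). The pink jars at (440,173) and (481,158) and the pink pan at (421,334) are look-alikes. The incubator is at the left, with the warm key at (208,265), the start key at (217,186), and the tray with the white pan at about (302,246). Next I fit these more precisely.

```bash
python3 - <<'E'
from h import *
np.set_printoptions(precision=4,suppress=True)
im=cv2.imread('pics/top0.png')
cv2.imwrite('pics/crop0.png',cv2.resize(im[145:310,90:395],None,fx=2.6,fy=2.6,interpolation=cv2.INTER_CUBIC))
for c,box in(('top',(405,505,198,288)),('scene',(138,235,205,285))):
    I=cv2.imread(f'pics/{c}0.png').astype(int);x0,x1,y0,y1=box
    m=((I.min(2)>95)&(np.ptp(I,axis=2)<70)).astype(np.uint8);M=np.zeros_like(m);M[y0:y1,x0:x1]=m[y0:y1,x0:x1]
    n,_,st,ce=cv2.connectedComponentsWithStats(M)
    for i in range(1,n):
        if st[i,4]>150: print(c,st[i],ce[i],at_z(c,ce[i],.0635 if c=='top' else .058))
E
```

```text
top [405 198 100  77 688] [473.6483 213.6802] [ 0.5722 -0.4211  0.0635]
top [427 206  23  22 418] [437.9354 216.4378] [ 0.5657 -0.3304  0.0635]
top [469 206  24  22 414] [480.3937 216.4952] [ 0.5648 -0.4378  0.0635]
top [475 245  24  23 435] [486.4322 256.1264] [ 0.4645 -0.4469  0.0635]
top [428 247  24  23 438] [439.6667 257.9247] [ 0.461  -0.3299  0.0635]
top [405 274 100  14 465] [455.7462 284.2323] [ 0.3957 -0.3666  0.0635]
scene [ 138  205   97   75 1450] [174.2669 217.7221] [ 0.4615 -0.4168  0.058 ]
scene [149 242  23  21 368] [159.7446 251.9076] [ 0.5646 -0.4419  0.058 ]
scene [191 242  23  21 368] [201.9701 251.7609] [ 0.5658 -0.3337  0.058 ]
scene [141 271  94  14 312] [201.8301 281.9808] [ 0.6512 -0.3262  0.058 ]
```

View pics/crop0.png

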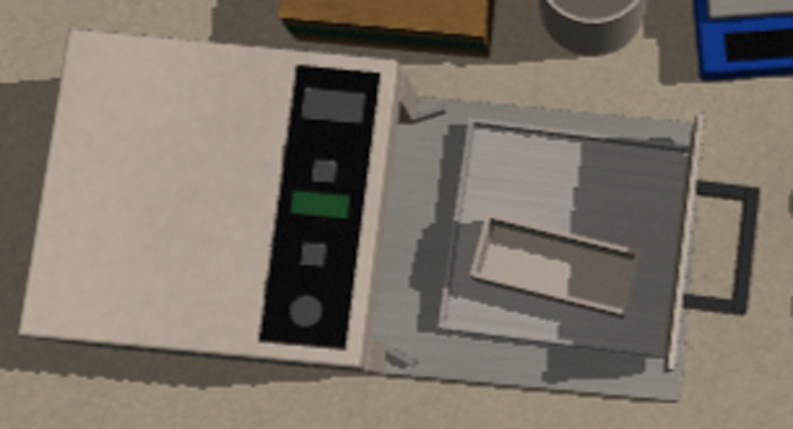

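The crop shows the roof corners, the keypad with the start key at crop (334,105) and the warm key at (306,311). The pan rim corners, panel top edge and handle bar are clear too. Next I compute world positions from these.

```bash
python3 - <<'E'
from h import *
np.set_printoptions(precision=4,suppress=True)
def T(x,y,z): return at_z('top',(x/2.6+90-.3,y/2.6+145-.3),z)
fr,fl,br,bl=[T(*p,.15) for p in((398,62),(365,367),(68,30),(20,333))]
print('roof',fr,fl,br,bl,'w',np.linalg.norm(fr-fl),np.linalg.norm(br-bl),'d',np.linalg.norm(fr-br),np.linalg.norm(fl-bl))
ctr=(fr+fl+br+bl)/4
ax=((br-fr)+(bl-fl))/2; ay=((fl-fr)+(bl-br))/2
a1=np.degrees(np.arctan2(ax[1],ax[0]));a2=np.degrees(np.arctan2(ay[1],ay[0]))-90
print('ang',a1,a2); a=np.radians((a1+a2)/2);ex=np.array([np.cos(a),np.sin(a)]);ey=np.array([-ex[1],ex[0]])
org=ctr[:2]-.15*ex; print('org',org,'yaw',np.degrees(a))
loc=lambda P:((P[:2]-org)@ex,(P[:2]-org)@ey)
for n,p in dict(warm=(306,311),start=(334,105),a=(313,254),b=(325,171)).items():
    P=T(*p,.152);print(n,P,loc(P))
pc=[T(*p,.076) for p in((490,218),(634,254),(625,315),(472,275))]
d=(pc[0]+pc[3]-pc[1]-pc[2])/2;print('pan',sum(pc)/4,np.linalg.norm(d),np.linalg.norm(pc[0]-pc[3]),'yaw',np.degrees(np.arctan2(d[1],d[0])),loc(sum(pc)/4))
p1,p2=T(699,115,.116),T(672,370,.116);d=p2-p1;print('panel',p1,p2,np.linalg.norm(d),'yaw',np.degrees(np.arctan2(d[1],d[0]))-90,loc((p1+p2)/2))
h1,h2=T(751,188,.098),T(739,313,.098);d=h2-h1;print('bar',h1,h2,np.linalg.norm(d),'yaw',np.degrees(np.arctan2(d[1],d[0]))-90,(h1+h2)/2,loc((h1+h2)/2))
E
```

```text
roof [0.667  0.1472 0.15  ] [0.3934 0.1714 0.15  ] [0.6983 0.4446 0.15  ] [0.4255 0.4707 0.15  ] w 0.27472537770818645 0.2740646962172099 d 0.29902061097857546 0.30103694995813046
ang 83.92852221087688 84.73381613436567
org [0.5312 0.1592] yaw 84.33116917262127
warm [0.4424 0.2233 0.152 ] (np.float64(0.055043553992073974), np.float64(0.09476310233865047))
start [0.6269 0.2034 0.152 ] (np.float64(0.053414923395398), np.float64(-0.09087109109673153))
a [0.4925 0.2186 0.152 ] (np.float64(0.055253006928173434), np.float64(0.044408724294669195))
b [0.5668 0.2099 0.152 ] (np.float64(0.053971545781201204), np.float64(-0.030348455919084128))
pan [0.4901 0.008  0.076 ] 0.14467664644772113 0.056696951422754445 yaw 75.10931245374135 (np.float64(-0.15448196956594484), np.float64(0.02605592724518363))
panel [ 0.6248 -0.1271  0.116 ] [ 0.3895 -0.0979  0.116 ] 0.23709981981249145 yaw 82.92929531988116 (np.float64(-0.27271849063644976), np.float64(-0.0028604192479997972))
bar [ 0.5589 -0.176   0.098 ] [ 0.4418 -0.1618  0.098 ] 0.11792126025761165 yaw 83.06232118753348 [ 0.5003 -0.1689  0.098 ] (np.float64(-0.32956089723579224), np.float64(-0.0016567231882561768))
```

send_rows --pt "-0.0188 -0.01635 0 0 0 0" --pt "-0.0188 -0.01635 0 0 0 0" --pt "-0.0188 -0.01635 0 0 0 0" --pt "-0.0188 -0.01635 0 0 0 0" --pt "-0.0188 -0.01635 0 0 0 0" --pt "-0.0188 -0.01635 0 0 0 0" --pt "-0.0188 -0.01635 0 0 0 0" --pt "-0.0188 -0.01635 0 0 0 0" --pt "-0.0188 -0.01635 0 0 0 0" --pt "-0.0188 -0.01635 0 0 0 0" --hand 0

```text
t: 2.23
ee_pos: [0.3001, 0.426, 0.2228]
ee_rot: [[-0.971, 0.24, 0.0], [0.24, 0.971, 0.001], [-0.0, 0.001, -1.0]]
wrist_force: [0.3, 0.7, -0.2]
finger_gap: 0.329
grip_force: 0.0
```

send_rows --pt "-0.0188 -0.01635 0 0 0 0" --pt "-0.0188 -0.01635 0 0 0 0" --pt "-0.0188 -0.01635 0 0 0 0" --pt "-0.0188 -0.01635 0 0 0 0" --pt "-0.0188 -0.01635 0 0 0 0" --pt "-0.0188 -0.01635 0 0 0 0" --pt "-0.0188 -0.01635 0 0 0 0" --pt "-0.0188 -0.01635 0 0 0 0" --pt "-0.0188 -0.01635 0 0 0 0" --pt "-0.0188 -0.01635 0 0 0 0"

```text
t: 3.07
ee_pos: [0.4433, 0.2221, 0.2228]
ee_rot: [[-0.971, 0.24, 0.001], [0.24, 0.971, 0.001], [-0.0, 0.001, -1.0]]
wrist_force: [0.1, -0.2, -0.3]
finger_gap: 0.003
grip_force: 0.0
```

```bash
cat >> h.py <<'E'
def go(x,y,z,yaw=None):
    s=status.read_state();p=s['ee_pos'];R=s['ee_rot']
    cur=np.degrees(np.arctan2(R[1,1],R[0,1]))
    out=f"t {s['t']:.1f} pos {np.round(p,4)} yaw {cur:.1f} q7 {s['qpos'][6]:.0f} F {np.round(s['wrist_force'],1)} gap {s['finger_gap']:.2f} | "
    d=np.array([x,y,z])-p
    if yaw is not None:
        dy=(yaw-cur+90)%180-90; out+=f"rz {-dy:.1f} then "
        c,sn=np.cos(np.radians(dy)),np.sin(np.radians(dy)); R=np.array([[c,-sn,0],[sn,c,0],[0,0,1]])@R
    print(out,'shift',np.round(R.T@d,4),'norm',round(float(np.linalg.norm(d)),3))
E
python3 - <<'E'
from h import *
go(.4424,.2233,.160); snap('top','top1.png'); im=snap('scene','scene1.png')
cv2.imwrite('pics/crop1.png',cv2.resize(im[140:300,350:550,::-1],None,fx=3.5,fy=3.5))
E
```

```text
t 3.1 pos [0.4433 0.2221 0.2228] yaw 76.1 q7 46 F [ 0.1 -0.2 -0.3] gap 0.00 |  shift [0.0012 0.0009 0.0628] norm 0.063
```

View pics/crop1.png

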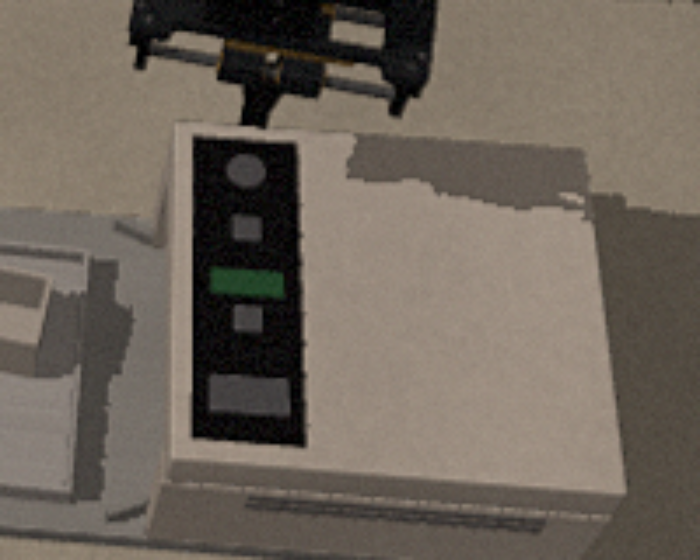

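The crop shows the round warm key at scene pixel (420,189), which matches the top-view estimate, and the shut fingers above it. I descend now.

send_rows --pt "0 0 0.008 0 0 0" --pt "0 0 0.008 0 0 0" --pt "0 0 0.008 0 0 0" --pt "0 0 0.008 0 0 0" --pt "0 0 0.008 0 0 0" --pt "0 0 0.008 0 0 0" --pt "0 0 0.006 0 0 0" --pt "0 0 0.004 0 0 0" --pt "0 0 0.003 0 0 0" --pt "0 0 0.002 0 0 0"

```text
t: 4.0
ee_pos: [0.4426, 0.2232, 0.1592]
ee_rot: [[-0.971, 0.24, -0.0], [0.24, 0.971, -0.0], [0.0, -0.0, -1.0]]
wrist_force: [0.4, 1.6, -0.2]
finger_gap: 0.004
grip_force: 0.0
```

send_rows --pt "0 0 0.001 0 0 0" --pt "0 0 0.001 0 0 0" --pt "0 0 0.001 0 0 0" --pt "0 0 0.001 0 0 0" --pt "0 0 0.001 0 0 0" --pt "0 0 0.0005 0 0 0" --pt "0 0 0.0005 0 0 0" --pt "0 0 0.0005 0 0 0" --pt "0 0 0 0 0 0" --pt "0 0 0 0 0 0"

```text
t: 4.83
ee_pos: [0.4428, 0.2233, 0.154]
ee_rot: [[-0.971, 0.24, 0.0], [0.24, 0.971, 0.001], [-0.0, 0.001, -1.0]]
wrist_force: [-1.7, 0.1, 6.2]
finger_gap: 0.005
grip_force: 3.2
```

send_rows --pt "0 0 0.0005 0 0 0" --pt "0 0 0.0005 0 0 0" --pt "0 0 0.0005 0 0 0" --pt "0 0 0.0005 0 0 0" --pt "0 0 0 0 0 0" --pt "0 0 0 0 0 0" --pt "0 0 0 0 0 0" --pt "0 0 0 0 0 0" --pt "0 0 0 0 0 0" --pt "0 0 0 0 0 0"

```text
t: 5.67
ee_pos: [0.4429, 0.2233, 0.1534]
ee_rot: [[-0.971, 0.241, 0.001], [0.241, 0.971, 0.001], [-0.0, 0.001, -1.0]]
wrist_force: [-5.6, -3.4, 13.6]
finger_gap: 0.005
grip_force: 7.1
```

send_rows --pt "0 0 0.0005 0 0 0" --pt "0 0 0.0005 0 0 0" --pt "0 0 0 0 0 0" --pt "0 0 0 0 0 0" --pt "0 0 0 0 0 0" --pt "0 0 -0.003 0 0 0" --pt "0 0 -0.005 0 0 0" --pt "0 0 -0.02 0 0 0" --pt "0 0 -0.035 0 0 0" --pt "0 0 -0.035 0 0 0" --hand 0

```text
t: 6.5
ee_pos: [0.4417, 0.2226, 0.2479]
ee_rot: [[-0.971, 0.24, -0.002], [0.24, 0.971, -0.002], [0.002, -0.002, -1.0]]
wrist_force: [0.9, -0.2, 0.8]
finger_gap: 0.008
grip_force: 0.0
```

```bash
python3 - <<'E'
from h import *
go(.489,.008,.16,-14.9)
E
```

```text
t 6.5 pos [0.4417 0.2226 0.2479] yaw 76.1 q7 46 F [ 0.9 -0.2  0.8] gap 0.01 | rz -89.0 then  shift [ 0.1951 -0.1007  0.0885] norm 0.237
```

send_rows --pt "0 0 0 0 0 7" --pt "0 0 0 0 0 7" --pt "0 0 0 0 0 7" --pt "0 0 0 0 0 7" --pt "0 0 0 0 0 7" --pt "0 0 0 0 0 7" --pt "0 0 0 0 0 7" --pt "0 0 0 0 0 7" --pt "0 0 0 0 0 7" --pt "0 0 0 0 0 7"

```text
t: 7.33
ee_pos: [0.4426, 0.2232, 0.2477]
ee_rot: [[-0.1, 0.995, -0.0], [0.995, 0.1, -0.0], [-0.0, -0.0, -1.0]]
wrist_force: [0.8, -0.8, 1.1]
finger_gap: 0.006
grip_force: 0.0
```

send_rows --pt "0 0 0 0 0 7" --pt "0 0 0 0 0 7" --pt "0 0 0 0 0 7" --pt "-0.0279 0.0144 0.0125 0 0 0" --pt "-0.0279 0.0144 0.0125 0 0 0" --pt "-0.0279 0.0144 0.0125 0 0 0" --pt "-0.0279 0.0144 0.0125 0 0 0" --pt "-0.0279 0.0144 0.0125 0 0 0" --pt "-0.0279 0.0144 0.0125 0 0 0" --pt "-0.0279 0.0144 0.0125 0 0 0" --hand 1

```text
t: 8.17
ee_pos: [0.4899, 0.007, 0.1599]
ee_rot: [[0.257, 0.966, 0.001], [0.966, -0.257, 0.0], [0.0, 0.0, -1.0]]
wrist_force: [0.5, -0.4, 0.8]
finger_gap: 0.68
grip_force: 0.0
```

```bash
cat > ed.py <<'E'
s=open('h.py').read()
s=s.replace("dy=(yaw-cur+90)%180-90;","az=np.degrees(np.arctan2(y,x)); tgt=(yaw-az+90)%180-90+az; dy=(tgt-cur+180)%360-180;")
open('h.py','w').write(s)
E
python3 ed.py; python3 - <<'E'
from h import *
go(.489,.008,.05,-14.9)
im=snap('scene');im2=snap('top')
a=cv2.resize(im[150:310,250:410],(480,480));b=cv2.resize(im2[160:320,230:390],(480,480))
cv2.imwrite('pics/c2.png',cv2.resize(np.hstack([a,b])[:,:,::-1],(800,400)))
E
```

```text
t 8.2 pos [0.4899 0.007  0.1599] yaw -14.9 q7 -18 F [ 0.5 -0.4  0.8] gap 0.68 | rz 0.0 then  shift [ 0.0007 -0.0012  0.1099] norm 0.11
```

View pics/c2.png

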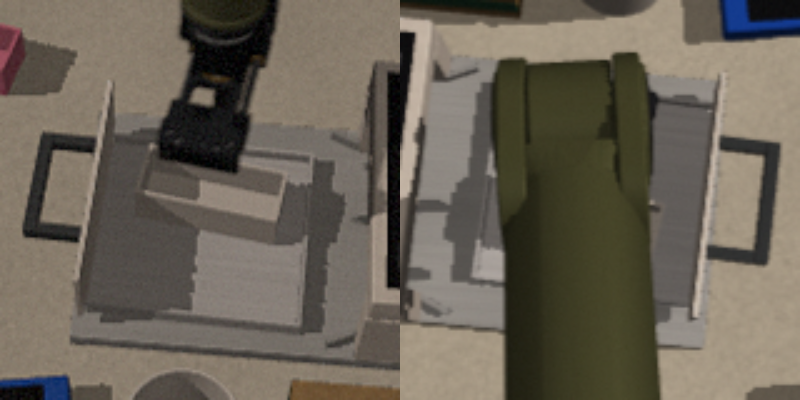

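```bash
python3 - <<'E'
from h import *
P=[at_z('scene',(250+u/2.5,150+v/2.5),.076) for u,v in((143,190),(276,218),(288,173))]
print(np.round(P,4)); print('ctr',(P[0]+P[2])/2, np.linalg.norm(P[0]-P[1]),np.linalg.norm(P[1]-P[2]))
E
```

```text
[[ 0.5034 -0.0635  0.076 ]
 [ 0.539   0.0724  0.076 ]
 [ 0.4849  0.088   0.076 ]]
ctr [0.49416414 0.01228463 0.076     ] 0.14042824806447238 0.05636180079142333
```

The view shows the gripper straddling the pan's long sides, square to it. Both cameras put the pan centre within 4 mm, so I go down and grip.

send_rows --pt "0.0003 0.0004 0 0 0 0" --pt "0.0003 0.0004 0.005 0 0 0" --pt "0.0003 0.0004 0.015 0 0 0" --pt "0.0003 0.0004 0.015 0 0 0" --pt "0 0 0.015 0 0 0" --pt "0 0 0.015 0 0 0" --pt "0 0 0.015 0 0 0" --pt "0 0 0.015 0 0 0" --pt "0 0 0.012 0 0 0" --pt "0 0 0.008 0 0 0" --hand 1

```text
t: 9.1
ee_pos: [0.4911, 0.0111, 0.0443]
ee_rot: [[0.254, 0.967, -0.001], [0.967, -0.254, 0.0], [-0.0, -0.001, -1.0]]
wrist_force: [-0.2, 0.8, 0.5]
finger_gap: 1.0
grip_force: 0.0
```

send_rows --pt "0 0 0 0 0 0" --pt "0 0 0 0 0 0" --pt "0 0 0 0 0 0" --pt "0 0 0 0 0 0" --pt "0 0 0 0 0 0" --pt "0 0 0 0 0 0" --pt "0 0 0 0 0 0" --pt "0 0 0 0 0 0" --pt "0 0 0 0 0 0" --pt "0 0 0 0 0 0" --hand 0

```text
t: 9.93
ee_pos: [0.4926, 0.0094, 0.0464]
ee_rot: [[0.257, 0.966, 0.002], [0.966, -0.257, 0.001], [0.001, 0.002, -1.0]]
wrist_force: [-0.4, 0.6, 5.7]
finger_gap: 0.707
grip_force: 30.0
```

send_rows --pt "0 0 -0.005 0 0 0" --pt "0 0 -0.015 0 0 0" --pt "0 0 -0.025 0 0 0" --pt "0 0 -0.025 0 0 0" --pt "0 0 -0.025 0 0 0" --pt "0 0 -0.025 0 0 0" --pt "0 0 -0.025 0 0 0" --pt "0 0 -0.025 0 0 0" --pt "0 0 -0.015 0 0 0" --pt "0 0 -0.005 0 0 0"

```text
t: 10.77
ee_pos: [0.4924, 0.0091, 0.2378]
ee_rot: [[0.258, 0.966, 0.003], [0.966, -0.258, 0.001], [0.002, 0.003, -1.0]]
wrist_force: [-0.4, -0.4, -2.2]
finger_gap: 0.712
grip_force: 30.0
```

```bash
python3 - <<'E'
from h import *
# pan centre target in cab frame x=.205,y=0 ; pan yaw 84.3
go(.5512,.363,.225,-5.7)
E
```

```text
t 10.8 pos [0.4924 0.0091 0.2378] yaw -14.9 q7 -20 F [-0.4 -0.4 -2.2] gap 0.71 | rz -9.2 then  shift [0.3579 0.0234 0.0135] norm 0.359
```

send_rows --pt "0 0 0 0 0 -4.6" --pt "0 0 0 0 0 -4.6" --pt "0.01 0.001 0 0 0 0" --pt "0.02 0.002 0 0 0 0" --pt "0.03 0.002 0 0 0 0" --pt "0.03 0.002 0 0 0 0" --pt "0.03 0.002 0 0 0 0" --pt "0.03 0.002 0 0 0 0" --pt "0.03 0.002 0 0 0 0" --pt "0.03 0.002 0 0 0 0"

```text
t: 11.6
ee_pos: [0.5265, 0.2189, 0.234]
ee_rot: [[0.101, 0.995, -0.002], [0.995, -0.101, -0.001], [-0.001, -0.002, -1.0]]
wrist_force: [-0.3, -0.7, -1.7]
finger_gap: 0.714
grip_force: 30.0
```

send_rows --pt "0.03 0.002 0 0 0 0" --pt "0.03 0.002 0 0 0 0" --pt "0.03 0.002 0 0 0 0" --pt "0.03 0.002 0 0 0 0" --pt "0.018 0.001 0.005 0 0 0" --pt "0.01 0.001 0.01 0 0 0" --pt "0 0 0.015 0 0 0" --pt "0 0 0.015 0 0 0" --pt "0 0 0.01 0 0 0" --pt "0 0 0.005 0 0 0"

```text
t: 12.43
ee_pos: [0.5508, 0.3615, 0.1722]
ee_rot: [[0.101, 0.995, -0.004], [0.995, -0.101, -0.003], [-0.004, -0.004, -1.0]]
wrist_force: [-0.6, 0.4, -1.8]
finger_gap: 0.712
grip_force: 30.0
```

```bash
python3 - <<'E'
from h import *
go(.5512,.363,.1705,-5.7)
E
```

```text
t 12.4 pos [0.5508 0.3615 0.1722] yaw -5.8 q7 -37 F [-0.6  0.4 -1.8] gap 0.71 | rz -0.1 then  shift [0.0015 0.0002 0.0017] norm 0.002
```

send_rows --pt "0 0 0.0005 0 0 0" --pt "0 0 0.0005 0 0 0" --pt "0 0 0.0005 0 0 0" --pt "0 0 0.0003 0 0 0" --pt "0 0 0 0 0 0" --pt "0 0 0 0 0 0" --pt "0 0 0 0 0 0" --pt "0 0 0 0 0 0" --pt "0 0 0 0 0 0" --pt "0 0 0 0 0 0"

```text
t: 13.27
ee_pos: [0.5522, 0.363, 0.1738]
ee_rot: [[0.099, 0.995, 0.0], [0.995, -0.099, 0.0], [0.0, 0.0, -1.0]]
wrist_force: [-0.6, -0.4, -1.6]
finger_gap: 0.709
grip_force: 30.0
```

send_rows --pt "0 0 0 0 0 0" --pt "0 0 0 0 0 0" --pt "0 0 0 0 0 0" --pt "0 0 0 0 0 0" --pt "0 0 -0.005 0 0 0" --pt "0 0 -0.015 0 0 0" --pt "0 0 -0.025 0 0 0" --pt "0 0 -0.03 0 0 0" --pt "0 0 -0.02 0 0 0" --pt "0 0 -0.01 0 0 0" --hand 1

```text
t: 14.1
ee_pos: [0.5534, 0.3636, 0.2831]
ee_rot: [[0.1, 0.995, 0.005], [0.995, -0.1, 0.003], [0.004, 0.004, -1.0]]
wrist_force: [-0.0, -0.2, -0.5]
finger_gap: 1.0
grip_force: 0.0
```

```bash
cat >> h.py <<'E'
def lids(box=(395,515,190,295)):
    I=snap('top').astype(int);x0,x1,y0,y1=box;out=[]
    m=((I.min(2)>95)&(np.ptp(I,axis=2)<70)).astype(np.uint8);M=np.zeros_like(m);M[y0:y1,x0:x1]=m[y0:y1,x0:x1]
    n,_,st,ce=cv2.connectedComponentsWithStats(M)
    for i in range(1,n):
        if 250<st[i,4]<600 and st[i,2]<32 and st[i,3]<32: out.append((np.round(at_z('top',ce[i],.0635)[:2],4).tolist(),st[i,4]))
    print('lids',out)
E
python3 - <<'E'
from h import *
lids(); go(.461,-.330,.18,-7)
im=snap('scene');snap('top','top3.png');a=im[160:300,260:560]
cv2.imwrite('pics/c3.png',cv2.resize(a[:,:,::-1],None,fx=2.6,fy=2.6))
E
```

```text
lids [([0.5659, -0.3304], np.int32(423)), ([0.5652, -0.4378], np.int32(422)), ([0.4991, -0.2354], np.int32(289)), ([0.4647, -0.4468], np.int32(439)), ([0.4611, -0.3299], np.int32(441))]
t 14.2 pos [0.5536 0.3637 0.2837] yaw -5.7 q7 -37 F [0.1 1.7 1.6] gap 1.01 | rz 1.3 then  shift [-0.7003 -0.0079  0.1003] norm 0.708
```

View pics/c3.png

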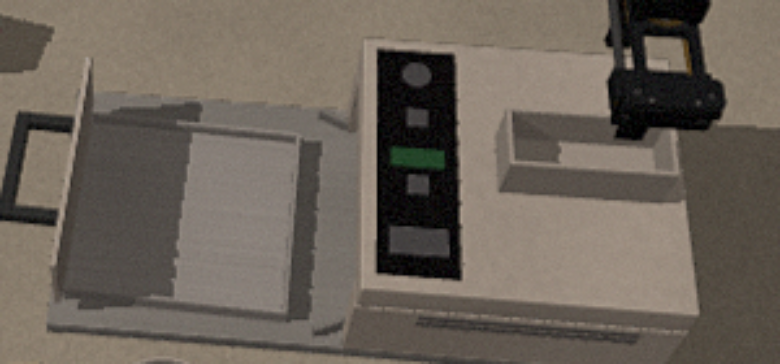

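The pan stands upright on the roof behind the keypad, and the tray is empty. The jars have not moved. I go to the first jar.

send_rows --pt "-0.02 0 0.003 0 0 0.6" --pt "-0.036 -0.0004 0.005 0 0 0.7" --pt "-0.036 -0.0004 0.005 0 0 0" --pt "-0.036 -0.0004 0.005 0 0 0" --pt "-0.036 -0.0004 0.005 0 0 0" --pt "-0.036 -0.0004 0.005 0 0 0" --pt "-0.036 -0.0004 0.005 0 0 0" --pt "-0.036 -0.0004 0.005 0 0 0" --pt "-0.036 -0.0004 0.005 0 0 0" --pt "-0.036 -0.0004 0.005 0 0 0" --hand 1

```text
t: 15.08
ee_pos: [0.5057, 0.0202, 0.2284]
ee_rot: [[0.122, 0.993, -0.003], [0.993, -0.122, -0.001], [-0.001, -0.003, -1.0]]
wrist_force: [0.7, -0.8, 0.2]
finger_gap: 1.0
grip_force: 0.0
```

send_rows --pt "-0.036 -0.0004 0.005 0 0 0" --pt "-0.036 -0.0004 0.005 0 0 0" --pt "-0.036 -0.0004 0.005 0 0 0" --pt "-0.036 -0.0004 0.005 0 0 0" --pt "-0.036 -0.0004 0.005 0 0 0" --pt "-0.036 -0.0004 0.005 0 0 0" --pt "-0.036 -0.0004 0.005 0 0 0" --pt "-0.036 -0.0004 0.005 0 0 0" --pt "-0.036 -0.0004 0.005 0 0 0" --pt "-0.032 -0.0004 0.005 0 0 0"

```text
t: 15.92
ee_pos: [0.4582, -0.3325, 0.1787]
ee_rot: [[0.123, 0.992, -0.003], [0.992, -0.123, 0.001], [0.0, -0.003, -1.0]]
wrist_force: [0.6, -0.3, 0.6]
finger_gap: 1.001
grip_force: 0.0
```

```bash
python3 - <<'E'
from h import *
go(.461,-.330,.0235,-7); im=snap('scene');b=snap('top')
cv2.imwrite('pics/c4.png',np.hstack([cv2.resize(im[170:310,120:260],(400,400)),cv2.resize(b[160:300,400:540],(400,400))])[:,:,::-1])
E
```

```text
t 15.9 pos [ 0.4582 -0.3325  0.1787] yaw -7.1 q7 35 F [ 0.6 -0.3  0.6] gap 1.00 | rz -0.1 then  shift [0.0027 0.0029 0.1552] norm 0.155
```

View pics/c4.png

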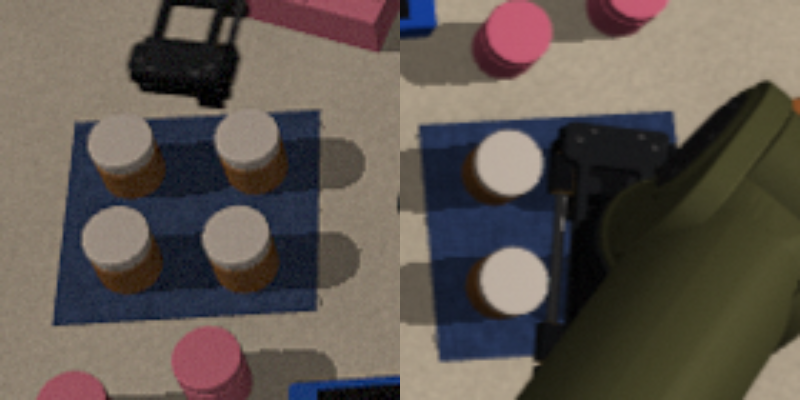

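The picture shows all four jars in place. With its height taken into account, the gripper lies over the jar at mat lower-left in the top view (441,258). I go down.

send_rows --pt "0.0014 0.0014 0.005 0 0 0" --pt "0.0014 0.0014 0.015 0 0 0" --pt "0 0 0.02 0 0 0" --pt "0 0 0.02 0 0 0" --pt "0 0 0.02 0 0 0" --pt "0 0 0.02 0 0 0" --pt "0 0 0.02 0 0 0" --pt "0 0 0.018 0 0 0" --pt "0 0 0.012 0 0 0" --pt "0 0 0.005 0 0 0"

```text
t: 16.85
ee_pos: [0.4622, -0.3257, 0.023]
ee_rot: [[0.12, 0.993, -0.004], [0.993, -0.12, 0.003], [0.002, -0.004, -1.0]]
wrist_force: [-0.3, -0.1, 0.0]
finger_gap: 0.999
grip_force: 0.0
```

send_rows --pt "0 0 0 0 0 0" --pt "0 0 0 0 0 0" --pt "0 0 0 0 0 0" --pt "0 0 0 0 0 0" --pt "0 0 0 0 0 0" --pt "0 0 0 0 0 0" --pt "0 0 -0.005 0 0 0" --pt "0 0 -0.015 0 0 0" --pt "0 0 -0.025 0 0 0" --pt "0 0 -0.03 0 0 0" --hand 0

```text
t: 17.68
ee_pos: [0.4617, -0.3277, 0.1002]
ee_rot: [[0.122, 0.992, -0.004], [0.992, -0.122, 0.001], [0.001, -0.004, -1.0]]
wrist_force: [1.4, -0.1, -1.1]
finger_gap: 0.682
grip_force: 30.0
```

```bash
python3 - <<'E'
from h import *
go(.478,.054,.18,-7)
E
```

```text
t 17.7 pos [ 0.4617 -0.3277  0.1002] yaw -7.0 q7 38 F [ 1.4 -0.1 -1.1] gap 0.68 | rz -0.0 then  shift [ 0.3809 -0.0307 -0.0793] norm 0.39
```

send_rows --pt "0.01 -0.001 -0.027 0 0 0" --pt "0.02 -0.002 -0.027 0 0 0" --pt "0.03 -0.003 -0.026 0 0 0" --pt "0.035 -0.003 0 0 0 0" --pt "0.035 -0.003 0 0 0 0" --pt "0.035 -0.003 0 0 0 0" --pt "0.035 -0.003 0 0 0 0" --pt "0.035 -0.003 0 0 0 0" --pt "0.035 -0.003 0 0 0 0" --pt "0.035 -0.003 0 0 0 0"

```text
t: 18.52
ee_pos: [0.4732, -0.021, 0.1812]
ee_rot: [[0.122, 0.992, 0.001], [0.992, -0.122, 0.001], [0.001, 0.001, -1.0]]
wrist_force: [0.6, -0.2, -0.7]
finger_gap: 0.678
grip_force: 30.0
```

send_rows --pt "0.035 -0.003 0 0 0 0" --pt "0.025 -0.002 0 0 0 0" --pt "0.016 -0.001 0 0 0 0" --pt "0 0 0.015 0 0 0" --pt "0 0 0.025 0 0 0" --pt "0 0 0.03 0 0 0" --pt "0 0 0.03 0 0 0" --pt "0 0 0.015 0 0 0" --pt "0 0 0.01 0 0 0" --pt "0 0 0.003 0 0 0"

```text
t: 19.35
ee_pos: [0.4753, 0.0531, 0.0523]
ee_rot: [[0.122, 0.993, -0.005], [0.993, -0.122, -0.001], [-0.002, -0.004, -1.0]]
wrist_force: [-10.9, -1.5, 21.6]
finger_gap: 0.684
grip_force: 30.0
```

```bash
python3 - <<'E'
from h import *
go(.478,.054,.049,-7)
E
```

```text
t 19.4 pos [0.4753 0.0531 0.0523] yaw -7.0 q7 -13 F [-10.9  -1.5  21.6] gap 0.68 | rz -0.0 then  shift [0.0012 0.0026 0.0033] norm 0.004
```

send_rows --pt "0 0 -0.001 0 0 0" --pt "0 0 -0.001 0 0 0" --pt "0 0 -0.0005 0 0 0" --pt "0 0 0 0 0 0" --pt "0 0 0 0 0 0" --pt "0 0 0 0 0 0" --pt "0 0 0 0 0 0" --pt "0 0 0 0 0 0" --pt "0 0 0 0 0 0" --pt "0 0 0 0 0 0"

```text
t: 20.18
ee_pos: [0.4769, 0.0536, 0.0552]
ee_rot: [[0.122, 0.993, 0.0], [0.993, -0.122, 0.0], [0.0, 0.0, -1.0]]
wrist_force: [-0.2, 0.7, -1.6]
finger_gap: 0.681
grip_force: 30.0
```

send_rows --pt "0 0 0 0 0 0" --pt "0 0 0 0 0 0" --pt "0 0 0 0 0 0" --pt "0 0 0 0 0 0" --pt "0 0 -0.003 0 0 0" --pt "0 0 -0.012 0 0 0" --pt "0 0 -0.025 0 0 0" --pt "0 0 -0.035 0 0 0" --pt "0 0 -0.035 0 0 0" --pt "0 0 -0.02 0 0 0" --hand 1

```text
t: 21.02
ee_pos: [0.4785, 0.0537, 0.1893]
ee_rot: [[0.122, 0.992, 0.005], [0.992, -0.122, 0.002], [0.002, 0.004, -1.0]]
wrist_force: [1.6, 0.8, 0.5]
finger_gap: 0.999
grip_force: 0.0
```

```bash
python3 - <<'E'
from h import *
lids(); go(.4647,-.4468,.18,-7); im=snap('scene')
cv2.imwrite('pics/c5.png',cv2.resize(im[160:310,120:400][:,:,::-1],None,fx=2.8,fy=2.8))
E
```

```text
lids [([0.5657, -0.3304], np.int32(426)), ([0.5652, -0.4377], np.int32(429)), ([0.4645, -0.4469], np.int32(443))]
t 21.1 pos [0.4804 0.0542 0.1922] yaw -7.0 q7 -17 F [2.1 1.  2.9] gap 1.00 | rz -0.0 then  shift [-0.4992  0.0454  0.0102] norm 0.501
```

View pics/c5.png

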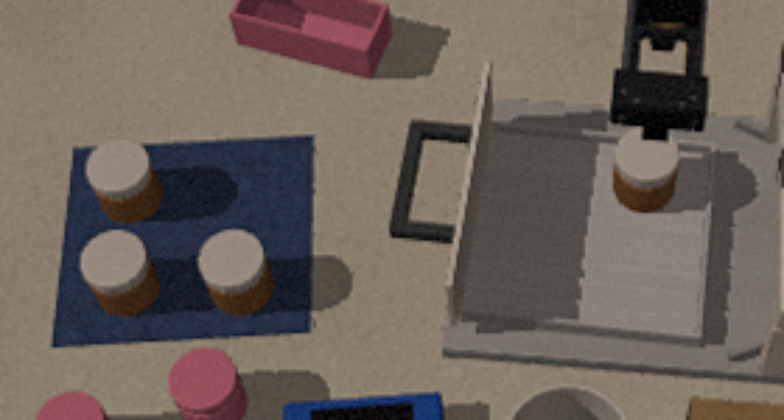

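The first jar stands upright in the tray's inner near corner, and the other three on the mat are unmoved. Next I pick the jar at (0.4645,-0.447).

send_rows --pt "-0.02 0.001 0.0005 0 0 0" --pt "-0.035 0.003 0.0005 0 0 0" --pt "-0.036 0.0035 0.0005 0 0 0" --pt "-0.036 0.0035 0.0005 0 0 0" --pt "-0.036 0.0035 0.0005 0 0 0" --pt "-0.036 0.0035 0.0005 0 0 0" --pt "-0.036 0.0035 0.0005 0 0 0" --pt "-0.036 0.0035 0.0005 0 0 0" --pt "-0.036 0.0035 0.0005 0 0 0" --pt "-0.036 0.0035 0.0005 0 0 0"

```text
t: 21.95
ee_pos: [0.4661, -0.2921, 0.1795]
ee_rot: [[0.122, 0.993, -0.0], [0.993, -0.122, 0.001], [0.001, -0.0, -1.0]]
wrist_force: [0.6, -0.9, -0.4]
finger_gap: 0.997
grip_force: 0.0
```

send_rows --pt "-0.036 0.0035 0 0 0 0" --pt "-0.036 0.0035 0 0 0 0" --pt "-0.036 0.0035 0 0 0 0" --pt "-0.03 0.002 0 0 0 0" --pt "-0.018 0.001 0 0 0 0" --pt "0 0 0.02 0 0 0" --pt "0 0 0.025 0 0 0" --pt "0 0 0.02 0 0 0" --pt "0 0 0.01 0 0 0" --pt "0 0 0 0 0 0"

```text
t: 22.78
ee_pos: [0.4596, -0.4454, 0.1018]
ee_rot: [[0.122, 0.992, -0.005], [0.993, -0.122, 0.004], [0.003, -0.005, -1.0]]
wrist_force: [0.0, 0.3, 0.0]
finger_gap: 1.001
grip_force: 0.0
```

```bash
python3 - <<'E'
from h import *
go(.4646,-.4469,.0235,-7)
E
```

```text
t 22.8 pos [ 0.4596 -0.4454  0.1018] yaw -7.0 q7 52 F [0.  0.3 0. ] gap 1.00 | rz -0.0 then  shift [-0.0011  0.0055  0.0783] norm 0.078
```

send_rows --pt "-0.0005 0.002 0 0 0 0" --pt "-0.0005 0.0015 0.005 0 0 0" --pt "0 0 0.01 0 0 0" --pt "0 0 0.015 0 0 0" --pt "0 0 0.018 0 0 0" --pt "0 0 0.015 0 0 0" --pt "0 0 0.01 0 0 0" --pt "0 0 0.005 0 0 0" --pt "0 0 0 0 0 0" --pt "0 0 0 0 0 0"

```text
t: 23.62
ee_pos: [0.4646, -0.4488, 0.0273]
ee_rot: [[0.122, 0.993, -0.0], [0.993, -0.122, -0.0], [-0.0, -0.0, -1.0]]
wrist_force: [0.1, -1.2, 0.1]
finger_gap: 1.0
grip_force: 0.0
```

send_rows --pt "0 0 0 0 0 0" --pt "0 0 0 0 0 0" --pt "0 0 0 0 0 0" --pt "0 0 0 0 0 0" --pt "0 0 0 0 0 0" --pt "0 0 0 0 0 0" --pt "0 0 -0.005 0 0 0" --pt "0 0 -0.015 0 0 0" --pt "0 0 -0.025 0 0 0" --pt "0 0 -0.03 0 0 0" --hand 0

```text
t: 24.45
ee_pos: [0.4634, -0.4476, 0.1022]
ee_rot: [[0.122, 0.992, -0.003], [0.992, -0.122, 0.002], [0.002, -0.003, -1.0]]
wrist_force: [1.4, 0.2, -1.8]
finger_gap: 0.683
grip_force: 30.0
```

```bash
python3 - <<'E'
from h import *
go(.4665,-.0415,.18,-7)
E
```

```text
t 24.4 pos [ 0.4634 -0.4476  0.1022] yaw -7.0 q7 52 F [ 1.4  0.2 -1.8] gap 0.68 | rz -0.0 then  shift [ 0.4036 -0.0467 -0.0769] norm 0.413
```

send_rows --pt "0.01 -0.001 -0.027 0 0 0" --pt "0.02 -0.003 -0.027 0 0 0" --pt "0.03 -0.004 -0.024 0 0 0" --pt "0.036 -0.004 0 0 0 0" --pt "0.036 -0.004 0 0 0 0" --pt "0.036 -0.004 0 0 0 0" --pt "0.036 -0.004 0 0 0 0" --pt "0.036 -0.004 0 0 0 0" --pt "0.036 -0.004 0 0 0 0" --pt "0.036 -0.004 0 0 0 0"

```text
t: 25.28
ee_pos: [0.4664, -0.1334, 0.1813]
ee_rot: [[0.123, 0.992, 0.002], [0.992, -0.123, 0.001], [0.001, 0.001, -1.0]]
wrist_force: [1.5, 0.5, -1.7]
finger_gap: 0.682
grip_force: 30.0
```

send_rows --pt "0.036 -0.004 0 0 0 0" --pt "0.033 -0.004 0 0 0 0" --pt "0.02 -0.002 0 0 0 0" --pt "0.004 0 0.01 0 0 0" --pt "0 0 0.02 0 0 0" --pt "0 0 0.03 0 0 0" --pt "0 0 0.025 0 0 0" --pt "0 0 0.02 0 0 0" --pt "0 0 0.01 0 0 0" --pt "0 0 0 0 0 0"

```text
t: 26.12
ee_pos: [0.4664, -0.0422, 0.0636]
ee_rot: [[0.124, 0.992, -0.004], [0.992, -0.124, -0.001], [-0.002, -0.004, -1.0]]
wrist_force: [-0.7, -0.9, -1.5]
finger_gap: 0.682
grip_force: 30.0
```

```bash
python3 - <<'E'
from h import *
go(.4665,-.0415,.0535,-7)
E
```

```text
t 26.1 pos [ 0.4664 -0.0422  0.0636] yaw -7.1 q7 -1 F [-0.7 -0.9 -1.5] gap 0.68 | rz -0.1 then  shift [0.0007 0.     0.01  ] norm 0.01
```

send_rows --pt "0 0 0.003 0 0 0" --pt "0 0 0.003 0 0 0" --pt "0 0 0.002 0 0 0" --pt "0 0 0.001 0 0 0" --pt "0 0 0 0 0 0" --pt "0 0 0 0 0 0" --pt "0 0 0 0 0 0" --pt "0 0 0 0 0 0" --pt "0 0 0 0 0 0" --pt "0 0 0 0 0 0"

```text
t: 26.95
ee_pos: [0.4684, -0.041, 0.0563]
ee_rot: [[0.122, 0.993, 0.0], [0.993, -0.122, 0.0], [0.0, 0.0, -1.0]]
wrist_force: [0.7, -0.1, -1.6]
finger_gap: 0.683
grip_force: 30.0
```

send_rows --pt "0 0 0 0 0 0" --pt "0 0 0 0 0 0" --pt "0 0 0 0 0 0" --pt "0 0 0 0 0 0" --pt "0 0 -0.003 0 0 0" --pt "0 0 -0.012 0 0 0" --pt "0 0 -0.025 0 0 0" --pt "0 0 -0.035 0 0 0" --pt "0 0 -0.035 0 0 0" --pt "0 0 -0.02 0 0 0" --hand 1

```text
t: 27.78
ee_pos: [0.4698, -0.0413, 0.1902]
ee_rot: [[0.123, 0.992, 0.005], [0.992, -0.123, 0.001], [0.002, 0.005, -1.0]]
wrist_force: [1.1, -0.6, 0.9]
finger_gap: 1.001
grip_force: 0.0
```

```bash
python3 - <<'E'
from h import *
lids(); go(.5657,-.3304,.18,-7); snap('scene','s6.png')
E
```

```text
lids [([0.5657, -0.3304], np.int32(426)), ([0.5653, -0.4377], np.int32(427))]
t 27.8 pos [ 0.4718 -0.0412  0.1929] yaw -7.0 q7 -8 F [ 2.3 -0.8  1.8] gap 1.00 | rz -0.0 then  shift [-0.2757  0.1283  0.0131] norm 0.304
```

send_rows --pt "-0.018 0.008 0.001 0 0 0" --pt "-0.032 0.015 0.0015 0 0 0" --pt "-0.034 0.016 0.0015 0 0 0" --pt "-0.034 0.016 0.0015 0 0 0" --pt "-0.034 0.016 0.0015 0 0 0" --pt "-0.034 0.016 0.0015 0 0 0" --pt "-0.034 0.016 0.0015 0 0 0" --pt "-0.03 0.014 0.001 0 0 0" --pt "-0.02 0.009 0 0 0 0" --pt "-0.006 0.002 0 0 0 0"

```text
t: 28.72
ee_pos: [0.5603, -0.3351, 0.1736]
ee_rot: [[0.127, 0.992, -0.003], [0.992, -0.127, -0.003], [-0.003, -0.003, -1.0]]
wrist_force: [-1.2, -0.5, 0.3]
finger_gap: 1.006
grip_force: 0.0
```

send_rows --pt "0 0 0.005 0 0 0" --pt "0 0 0.015 0 0 0" --pt "0 0 0.02 0 0 0" --pt "0 0 0.02 0 0 0" --pt "0 0 0.015 0 0 0" --pt "0 0 0.005 0 0 0" --pt "0 0 0 0 0 0" --pt "0 0 0 0 0 0" --pt "0 0 0 0 0 0" --pt "0 0 0 0 0 0"

```text
t: 29.55
ee_pos: [0.5624, -0.331, 0.0966]
ee_rot: [[0.122, 0.993, 0.002], [0.993, -0.122, -0.001], [-0.001, 0.002, -1.0]]
wrist_force: [0.7, 0.7, 0.2]
finger_gap: 0.998
grip_force: 0.0
```

```bash
python3 - <<'E'
from h import *
go(.5657,-.3304,.025,-7)
E
```

```text
t 29.6 pos [ 0.5624 -0.331   0.0966] yaw -7.0 q7 38 F [0.7 0.7 0.2] gap 1.00 | rz -0.0 then  shift [0.001  0.003  0.0716] norm 0.072
```

send_rows --pt "0.0005 0.0015 0 0 0 0" --pt "0.0005 0.0015 0.005 0 0 0" --pt "0 0 0.01 0 0 0" --pt "0 0 0.015 0 0 0" --pt "0 0 0.015 0 0 0" --pt "0 0 0.013 0 0 0" --pt "0 0 0.009 0 0 0" --pt "0 0 0.004 0 0 0" --pt "0 0 0 0 0 0" --pt "0 0 0 0 0 0"

```text
t: 30.38
ee_pos: [0.5648, -0.3302, 0.0242]
ee_rot: [[0.122, 0.992, -0.0], [0.992, -0.122, -0.0], [-0.0, -0.0, -1.0]]
wrist_force: [1.0, -0.4, 0.4]
finger_gap: 1.001
grip_force: 0.0
```

send_rows --pt "0 0 0 0 0 0" --pt "0 0 0 0 0 0" --pt "0 0 0 0 0 0" --pt "0 0 0 0 0 0" --pt "0 0 0 0 0 0" --pt "0 0 0 0 0 0" --pt "0 0 -0.005 0 0 0" --pt "0 0 -0.015 0 0 0" --pt "0 0 -0.025 0 0 0" --pt "0 0 -0.03 0 0 0" --hand 0

```text
t: 31.22
ee_pos: [0.5634, -0.3292, 0.0993]
ee_rot: [[0.122, 0.992, -0.003], [0.992, -0.122, 0.001], [0.001, -0.003, -1.0]]
wrist_force: [0.8, 0.4, -1.4]
finger_gap: 0.685
grip_force: 30.0
```

```bash
python3 - <<'E'
from h import *
go(.5775,.0415,.18,-7)
E
```

```text
t 31.2 pos [ 0.5634 -0.3292  0.0993] yaw -7.0 q7 38 F [ 0.8  0.4 -1.4] gap 0.68 | rz -0.0 then  shift [ 0.3698 -0.0315 -0.0803] norm 0.38
```

send_rows --pt "0.01 -0.001 -0.027 0 0 0" --pt "0.02 -0.002 -0.027 0 0 0" --pt "0.03 -0.003 -0.026 0 0 0" --pt "0.034 -0.003 0 0 0 0" --pt "0.034 -0.003 0 0 0 0" --pt "0.034 -0.003 0 0 0 0" --pt "0.034 -0.003 0 0 0 0" --pt "0.034 -0.003 0 0 0 0" --pt "0.034 -0.003 0 0 0 0" --pt "0.034 -0.003 0 0 0 0"

```text
t: 32.05
ee_pos: [0.574, -0.0297, 0.1805]
ee_rot: [[0.123, 0.992, 0.001], [0.992, -0.123, 0.001], [0.001, 0.001, -1.0]]
wrist_force: [1.3, 0.4, -0.4]
finger_gap: 0.682
grip_force: 30.0
```

send_rows --pt "0.034 -0.003 0 0 0 0" --pt "0.025 -0.002 0 0 0 0" --pt "0.012 0 0 0 0 0" --pt "0 0 0.01 0 0 0" --pt "0 0 0.02 0 0 0" --pt "0 0 0.03 0 0 0" --pt "0 0 0.025 0 0 0" --pt "0 0 0.02 0 0 0" --pt "0 0 0.015 0 0 0" --pt "0 0 0.002 0 0 0"

```text
t: 32.88
ee_pos: [0.5754, 0.0364, 0.0541]
ee_rot: [[0.126, 0.992, -0.006], [0.992, -0.126, -0.003], [-0.004, -0.005, -1.0]]
wrist_force: [-0.8, 0.3, -3.2]
finger_gap: 0.685
grip_force: 30.0
```

```bash
python3 - <<'E'
from h import *
go(.5775,.0415,.0515,-7)
E
```

```text
t 32.9 pos [0.5754 0.0364 0.0541] yaw -7.2 q7 -0 F [-0.8  0.3 -3.2] gap 0.69 | rz -0.2 then  shift [0.0053 0.0015 0.0026] norm 0.006
```

send_rows --pt "0.002 0.0005 0.0005 0 0 0" --pt "0.001 0.0005 0.0005 0 0 0" --pt "0 0 0.0005 0 0 0" --pt "0 0 0.0005 0 0 0" --pt "0 0 0 0 0 0" --pt "0 0 0 0 0 0" --pt "0 0 0 0 0 0" --pt "0 0 0 0 0 0" --pt "0 0 0 0 0 0" --pt "0 0 0 0 0 0"

```text
t: 33.72
ee_pos: [0.5794, 0.0431, 0.0553]
ee_rot: [[0.122, 0.993, 0.0], [0.993, -0.122, 0.0], [0.0, 0.0, -1.0]]
wrist_force: [0.6, 0.3, -1.3]
finger_gap: 0.68
grip_force: 30.0
```

send_rows --pt "0 0 0 0 0 0" --pt "0 0 0 0 0 0" --pt "0 0 0 0 0 0" --pt "0 0 0 0 0 0" --pt "0 0 -0.003 0 0 0" --pt "0 0 -0.012 0 0 0" --pt "0 0 -0.025 0 0 0" --pt "0 0 -0.035 0 0 0" --pt "0 0 -0.035 0 0 0" --pt "0 0 -0.02 0 0 0" --hand 1

```text
t: 34.55
ee_pos: [0.5812, 0.0426, 0.1903]
ee_rot: [[0.123, 0.992, 0.005], [0.992, -0.123, 0.001], [0.002, 0.005, -1.0]]
wrist_force: [0.7, -0.5, 0.3]
finger_gap: 0.996
grip_force: 0.0
```

```bash
python3 - <<'E'
from h import *
lids(); go(.5653,-.4377,.18,-7); im=snap('scene','s7.png')
cv2.imwrite('pics/c7.png',cv2.resize(im[160:310,120:400][:,:,::-1],None,fx=2.8,fy=2.8))
E
```

```text
lids [([0.5652, -0.4376], np.int32(429))]
t 34.6 pos [0.5831 0.0427 0.1933] yaw -7.1 q7 -5 F [ 1.8 -0.3  2.8] gap 1.00 | rz -0.1 then  shift [-0.4791  0.0408  0.0117] norm 0.481
```

View pics/c7.png

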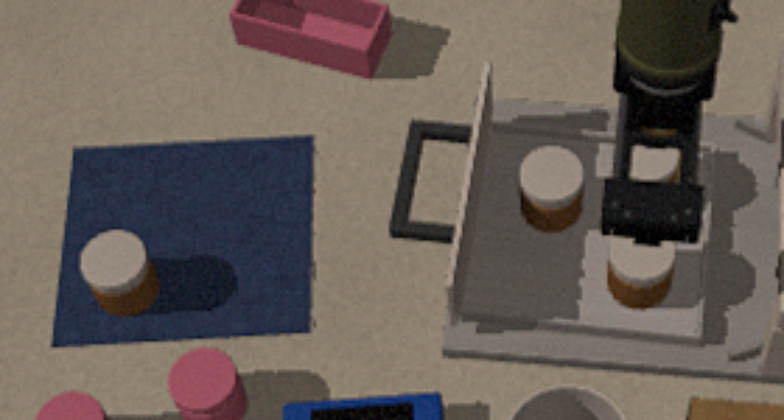

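Three jars stand upright on the tray, and the last one on the mat at (0.565,-0.438) has not moved. I fetch it.

send_rows --pt "-0.02 0.001 0 0 0 0" --pt "-0.035 0.003 0 0 0 0" --pt "-0.036 0.003 0.001 0 0 0" --pt "-0.036 0.003 0.001 0 0 0" --pt "-0.036 0.003 0 0 0 0" --pt "-0.036 0.003 0 0 0 0" --pt "-0.036 0.003 0 0 0 0" --pt "-0.036 0.003 0 0 0 0" --pt "-0.036 0.003 0 0 0 0" --pt "-0.036 0.003 0 0 0 0"

```text
t: 35.48
ee_pos: [0.5648, -0.3021, 0.1829]
ee_rot: [[0.122, 0.993, -0.001], [0.993, -0.122, 0.001], [0.001, -0.001, -1.0]]
wrist_force: [-0.2, -0.6, 0.6]
finger_gap: 1.002
grip_force: 0.0
```

send_rows --pt "-0.036 0.003 0 0 0 0" --pt "-0.036 0.003 0 0 0 0" --pt "-0.034 0.003 0 0 0 0" --pt "-0.022 0.002 0 0 0 0" --pt "-0.01 0.001 0.01 0 0 0" --pt "0 0 0.02 0 0 0" --pt "0 0 0.025 0 0 0" --pt "0 0 0.02 0 0 0" --pt "0 0 0.01 0 0 0" --pt "0 0 0 0 0 0"

```text
t: 36.32
ee_pos: [0.5595, -0.4364, 0.0945]
ee_rot: [[0.121, 0.993, -0.005], [0.993, -0.121, 0.004], [0.004, -0.005, -1.0]]
wrist_force: [-0.6, 0.3, -0.2]
finger_gap: 1.001
grip_force: 0.0
```

```bash
python3 - <<'E'
from h import *
go(.5652,-.4376,.025,-7)
E
```

```text
t 36.3 pos [ 0.5595 -0.4364  0.0945] yaw -6.9 q7 47 F [-0.6  0.3 -0.2] gap 1.00 | rz 0.1 then  shift [-0.0008  0.0062  0.0694] norm 0.07
```

send_rows --pt "-0.0005 0.002 0 0 0 0" --pt "0 0.002 0.005 0 0 0" --pt "0 0 0.01 0 0 0" --pt "0 0 0.015 0 0 0" --pt "0 0 0.015 0 0 0" --pt "0 0 0.013 0 0 0" --pt "0 0 0.009 0 0 0" --pt "0 0 0.004 0 0 0" --pt "0 0 0 0 0 0" --pt "0 0 0 0 0 0"

```text
t: 37.15
ee_pos: [0.5643, -0.4405, 0.0272]
ee_rot: [[0.122, 0.993, -0.0], [0.993, -0.122, -0.0], [-0.0, -0.0, -1.0]]
wrist_force: [-0.6, -0.2, -0.7]
finger_gap: 1.002
grip_force: 0.0
```

send_rows --pt "0 0 0 0 0 0" --pt "0 0 0 0 0 0" --pt "0 0 0 0 0 0" --pt "0 0 0 0 0 0" --pt "0 0 0 0 0 0" --pt "0 0 0 0 0 0" --pt "0 0 -0.005 0 0 0" --pt "0 0 -0.015 0 0 0" --pt "0 0 -0.025 0 0 0" --pt "0 0 -0.03 0 0 0" --hand 0

```text
t: 37.98
ee_pos: [0.5632, -0.4393, 0.102]
ee_rot: [[0.122, 0.992, -0.003], [0.992, -0.122, 0.002], [0.002, -0.003, -1.0]]
wrist_force: [1.2, -0.8, -1.8]
finger_gap: 0.682
grip_force: 30.0
```

```bash
python3 - <<'E'
from h import *
go(.5657,-.0537,.18,-7)
E
```

```text
t 38.0 pos [ 0.5632 -0.4393  0.102 ] yaw -7.0 q7 47 F [ 1.2 -0.8 -1.8] gap 0.68 | rz -0.0 then  shift [ 0.3831 -0.0447 -0.0772] norm 0.393
```

send_rows --pt "0.01 -0.001 -0.027 0 0 0" --pt "0.02 -0.003 -0.027 0 0 0" --pt "0.03 -0.004 -0.025 0 0 0" --pt "0.035 -0.004 0 0 0 0" --pt "0.035 -0.004 0 0 0 0" --pt "0.035 -0.004 0 0 0 0" --pt "0.035 -0.004 0 0 0 0" --pt "0.035 -0.004 0 0 0 0" --pt "0.035 -0.004 0 0 0 0" --pt "0.035 -0.004 0 0 0 0"

```text
t: 38.82
ee_pos: [0.5654, -0.1319, 0.1823]
ee_rot: [[0.123, 0.992, 0.001], [0.992, -0.123, 0.001], [0.001, 0.001, -1.0]]
wrist_force: [0.7, -0.8, -1.4]
finger_gap: 0.684
grip_force: 30.0
```

send_rows --pt "0.035 -0.004 0 0 0 0" --pt "0.028 -0.003 0 0 0 0" --pt "0.015 -0.001 0 0 0 0" --pt "0 0 0.01 0 0 0" --pt "0 0 0.02 0 0 0" --pt "0 0 0.03 0 0 0" --pt "0 0 0.025 0 0 0" --pt "0 0 0.02 0 0 0" --pt "0 0 0.01 0 0 0" --pt "0 0 0.002 0 0 0"

```text
t: 39.65
ee_pos: [0.5657, -0.0559, 0.0627]
ee_rot: [[0.124, 0.992, -0.003], [0.992, -0.124, -0.001], [-0.001, -0.003, -1.0]]
wrist_force: [-0.9, 0.3, -0.9]
finger_gap: 0.682
grip_force: 30.0
```

```bash
python3 - <<'E'
from h import *
go(.5657,-.0537,.055,-7)
E
```

```text
t 39.6 pos [ 0.5657 -0.0559  0.0627] yaw -7.1 q7 10 F [-0.9  0.3 -0.9] gap 0.68 | rz -0.1 then  shift [ 0.0022 -0.0002  0.0077] norm 0.008
```

send_rows --pt "0 0 0.003 0 0 0" --pt "0 0 0.003 0 0 0" --pt "0 0 0.002 0 0 0" --pt "0 0 0.001 0 0 0" --pt "0 0 0.001 0 0 0" --pt "0 0 0 0 0 0" --pt "0 0 0 0 0 0" --pt "0 0 0 0 0 0" --pt "0 0 0 0 0 0" --pt "0 0 0 0 0 0"

```text
t: 40.48
ee_pos: [0.5675, -0.0547, 0.0543]
ee_rot: [[0.122, 0.993, 0.0], [0.993, -0.122, 0.0], [0.0, 0.0, -1.0]]
wrist_force: [-0.4, -0.9, -2.2]
finger_gap: 0.681
grip_force: 30.0
```

send_rows --pt "0 0 0 0 0 0" --pt "0 0 0 0 0 0" --pt "0 0 0 0 0 0" --pt "0 0 0 0 0 0" --pt "0 0 -0.003 0 0 0" --pt "0 0 -0.012 0 0 0" --pt "0 0 -0.025 0 0 0" --pt "0 0 -0.035 0 0 0" --pt "0 0 -0.04 0 0 0" --pt "0 0 -0.04 0 0 0" --hand 1

```text
t: 41.32
ee_pos: [0.5661, -0.0551, 0.2111]
ee_rot: [[0.123, 0.992, -0.002], [0.992, -0.123, -0.0], [-0.0, -0.002, -1.0]]
wrist_force: [1.3, -0.0, -1.3]
finger_gap: 0.999
grip_force: 0.0
```

send_rows --pt "-0.04 0 -0.01 0 0 0" --pt "-0.04 0 0 0 0 0" --pt "-0.04 0 0 0 0 0" --pt "-0.04 0 0 0 0 0" --pt "-0.04 0 0 0 0 0" --pt "-0.04 0 0 0 0 0" --pt "-0.04 0 0 0 0 0" --pt "0 0 0 0 0 0" --pt "0 0 0 0 0 0" --pt "0 0 0 0 0 0"

```text
t: 42.15
ee_pos: [0.5329, -0.3322, 0.2194]
ee_rot: [[0.123, 0.992, -0.0], [0.992, -0.123, 0.001], [0.001, -0.001, -1.0]]
wrist_force: [0.3, 0.7, 0.2]
finger_gap: 0.999
grip_force: 0.0
```

```bash
python3 - <<'E'
from h import *
go(.5,-.17,.18,83); snap('scene','s8.png');im=snap('top','t8.png')
cv2.imwrite('pics/c8.png',cv2.resize(im[145:310,210:400][:,:,::-1],None,fx=3.6,fy=3.6,interpolation=cv2.INTER_CUBIC))
E
```

```text
t 42.1 pos [ 0.5329 -0.3322  0.2194] yaw -7.1 q7 37 F [0.3 0.7 0.2] gap 1.00 | rz 89.9 then  shift [-0.0525 -0.1569  0.0394] norm 0.17
```

View pics/c8.png

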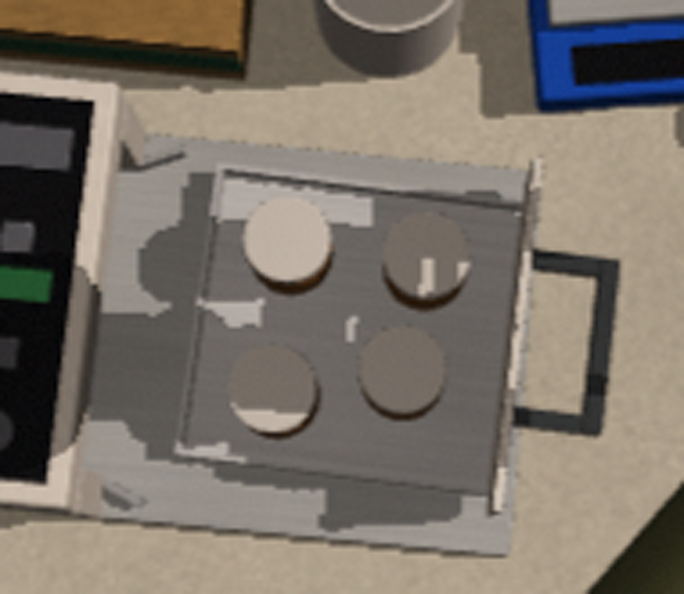

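All four jars stand upright on the tray: lids at crop (288,240), (426,258), (275,390), (402,370). I now refit the tray against the deck.

```bash
python3 - <<'E'
from h import *
np.set_printoptions(precision=4,suppress=True)
T=lambda u,v,z: at_z('top',((u+.5)/3.6+210-.5,(v+.5)/3.6+145-.5),z)[:2]
ang=lambda d:np.degrees(np.arctan2(d[1],d[0]))
dr,dl=T(528,168,.02),T(511,553,.02);print('deck corners',dr,dl,np.linalg.norm(dr-dl),ang(dl-dr)-90,'mid',(dr+dl)/2)
e1,e2=T(160,138,.02),T(150,519,.02);print('deck edge dirs',ang(e1-dr),ang(e2-dl))
br,bl=T(219,168,.04),T(178,456,.04);print('tray back',br,bl,np.linalg.norm(br-bl),ang(bl-br)-90,(br+bl)/2)
p1,p2=T(537,161,.116),T(499,510,.116);print('panel',p1,p2,np.linalg.norm(p1-p2),ang(p2-p1)-90,(p1+p2)/2)
h1,h2=T(611,260,.098),T(590,433,.098);print('bar',h1,h2,np.linalg.norm(h1-h2),ang(h2-h1)-90,(h1+h2)/2)
m=(br+bl)/2-(p1+p2)/2;print('tray axis',ang(m),np.linalg.norm(m))
E
```

```text
deck corners [ 0.6423 -0.1299] [ 0.3645 -0.1124] 0.27827530627203323 86.39270926512913 mid [ 0.5034 -0.1212]
deck edge dirs 84.88680022637217 84.11408803981477
tray back [0.6387 0.0928] [0.4334 0.1198] 0.20705797010256313 82.51241395971496 [0.5361 0.1063]
panel [ 0.6237 -0.1277] [ 0.3911 -0.0981] 0.2344651796726387 82.75831940677804 [ 0.5074 -0.1129]
bar [ 0.5592 -0.178 ] [ 0.4422 -0.1608] 0.11825324801494487 81.63706443066516 [ 0.5007 -0.1694]
tray axis 82.55808076551602 0.22103819572589886
```

send_rows --pt "0 0 0 0 0 7" --pt "0 0 0 0 0 7" --pt "0 0 0 0 0 7" --pt "0 0 0 0 0 7" --pt "0 0 0 0 0 7" --pt "0 0 0 0 0 7" --pt "0 0 0 0 0 7" --pt "0 0 0 0 0 7" --pt "0 0 0 0 0 7" --pt "0 0 0 0 0 7" --hand 0.6

```text
t: 43.08
ee_pos: [0.5344, -0.3299, 0.2192]
ee_rot: [[0.975, 0.223, 0.0], [0.223, -0.975, 0.001], [0.0, -0.001, -1.0]]
wrist_force: [0.8, 0.0, 0.2]
finger_gap: 0.603
grip_force: 0.0
```

send_rows --pt "0 0 0 0 0 6.8" --pt "0 0 0 0 0 6.8" --pt "0 0 0 0 0 6.7" --pt "-0.008 -0.024 0.005 0 0 0" --pt "-0.008 -0.024 0.008 0 0 0" --pt "-0.008 -0.024 0.008 0 0 0" --pt "-0.008 -0.024 0.008 0 0 0" --pt "-0.008 -0.024 0.008 0 0 0" --pt "-0.008 -0.024 0.003 0 0 0" --pt "-0.003 -0.012 0 0 0 0"

```text
t: 43.92
ee_pos: [0.5019, -0.1652, 0.178]
ee_rot: [[0.993, -0.12, -0.002], [-0.12, -0.993, 0.004], [-0.003, -0.004, -1.0]]
wrist_force: [0.0, 0.9, -0.2]
finger_gap: 0.596
grip_force: 0.0
```

send_rows --pt "0 0 0 0 0 0" --pt "0 0 0 0 0 0" --pt "0 0 0 0 0 0" --pt "0 0 0 0 0 0" --pt "0 0 0 0 0 0" --pt "0 0 0 0 0 0" --pt "0 0 0 0 0 0" --pt "0 0 0 0 0 0" --pt "0 0 0 0 0 0" --pt "0 0 0 0 0 0"

```text
t: 44.75
ee_pos: [0.5025, -0.1715, 0.1792]
ee_rot: [[0.992, -0.127, -0.0], [-0.127, -0.992, -0.0], [-0.0, 0.0, -1.0]]
wrist_force: [1.2, 0.0, -0.5]
finger_gap: 0.603
grip_force: 0.0
```

```bash
python3 - <<'E'
from h import *
go(.5007,-.1694,.075,82.6); im=snap('scene','s9.png')
cv2.imwrite('pics/c9.png',cv2.resize(im[150:310,200:420][:,:,::-1],None,fx=3.6,fy=3.6))
E
```

```text
t 44.8 pos [ 0.5025 -0.1715  0.1792] yaw -97.3 q7 -71 F [ 1.2  0.  -0.5] gap 0.60 | rz 0.1 then  shift [-0.002  -0.0019  0.1042] norm 0.104
```

View pics/c9.png

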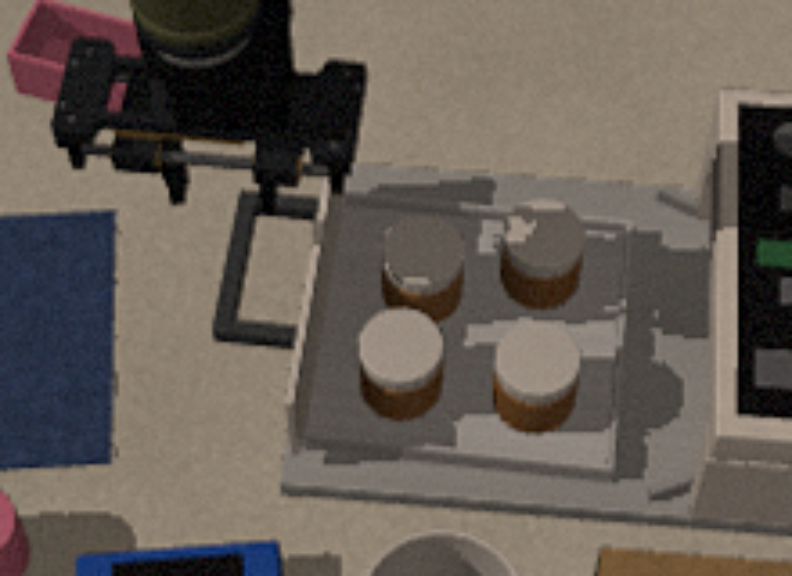

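The fingers straddle the bar at about scene pixel (262,206), with the jars upright. I descend and grip.

send_rows --pt "-0.001 -0.001 0.003 0 0 0" --pt "-0.001 -0.001 0.01 0 0 0" --pt "0 0 0.015 0 0 0" --pt "0 0 0.015 0 0 0" --pt "0 0 0.015 0 0 0" --pt "0 0 0.014 0 0 0" --pt "0 0 0.013 0 0 0" --pt "0 0 0.011 0 0 0" --pt "0 0 0.008 0 0 0" --pt "0 0 0 0 0 0"

```text
t: 45.63
ee_pos: [0.4996, -0.1689, 0.0735]
ee_rot: [[0.992, -0.127, -0.003], [-0.127, -0.992, 0.0], [-0.003, 0.0, -1.0]]
wrist_force: [-0.9, -0.2, 0.7]
finger_gap: 0.6
grip_force: 0.0
```

send_rows --pt "0 0 0 0 0 0" --pt "0 0 0 0 0 0" --pt "0 0 0 0 0 0" --pt "0 0 0 0 0 0" --pt "0 0 0 0 0 0" --pt "0 0 0 0 0 0" --pt "0 0 0 0 0 0" --pt "0 0 0 0 0 0" --pt "0 0 0 0 0 0" --pt "0 0 0 0 0 0" --hand 0

```text
t: 46.47
ee_pos: [0.5008, -0.1704, 0.0755]
ee_rot: [[0.992, -0.128, 0.001], [-0.128, -0.992, -0.002], [0.001, 0.001, -1.0]]
wrist_force: [0.3, -4.3, 0.7]
finger_gap: 0.155
grip_force: 30.0
```

```bash
python3 - <<'E'
from h import *
go(.5007,-.1694,.075,82.6)
E
```

```text
t 46.5 pos [ 0.5008 -0.1704  0.0755] yaw -97.4 q7 -64 F [ 0.3 -4.3  0.7] gap 0.16 | rz 0.0 then  shift [-0.0002 -0.001   0.0005] norm 0.001
```

send_rows --pt "-0.0005 0 0 0 0 -0.3" --pt "-0.0005 0 0 0 0 -0.3" --pt "-0.0005 0 0 0 0 -0.4" --pt "-0.0004 0 0 0 0 -0.4" --pt "0 0 0 0 0 -0.4" --pt "0 0 0 0 0 0" --pt "0 0 0 0 0 0" --pt "0 0 0 0 0 0" --pt "0 0 0 0 0 0" --pt "0 0 0 0 0 0"

```text
t: 47.3
ee_pos: [0.4999, -0.1695, 0.0755]
ee_rot: [[0.995, -0.098, 0.003], [-0.098, -0.995, -0.001], [0.003, 0.001, -1.0]]
wrist_force: [2.3, -4.7, -1.0]
finger_gap: 0.162
grip_force: 30.7
```

```bash
python3 - <<'E'
from h import *
np.set_printoptions(precision=4,suppress=True)
go(.4989,-.1702,.0755,84.4); im=snap('top','t10.png')
cv2.imwrite('pics/c10.png',cv2.resize(im[145:310,210:400][:,:,::-1],None,fx=4,fy=3.6,interpolation=cv2.INTER_CUBIC))
E
```

```text
t 47.3 pos [ 0.4999 -0.1695  0.0755] yaw -95.6 q7 -63 F [ 2.3 -4.7 -1. ] gap 0.16 | rz -0.0 then  shift [-0.001   0.0008  0.    ] norm 0.001
```

View pics/c10.png

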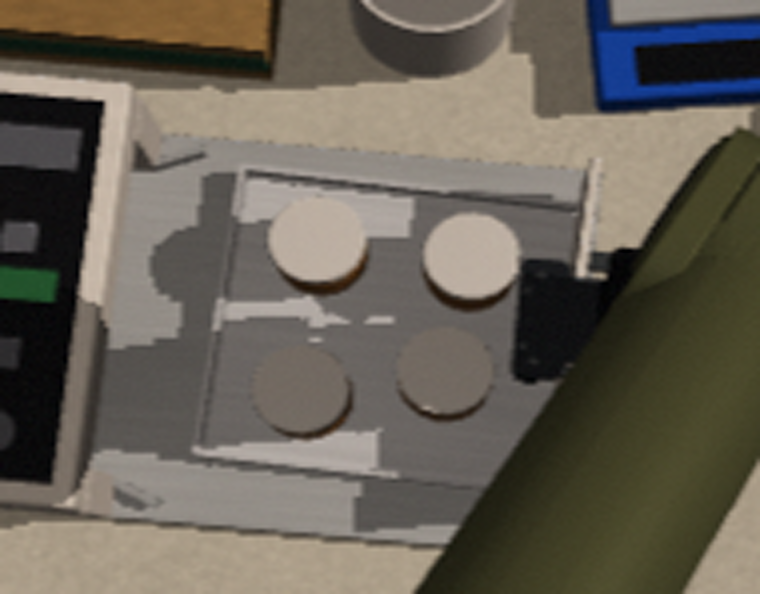

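```bash
python3 - <<'E'
from h import *
np.set_printoptions(precision=4,suppress=True)
a=cv2.imread('pics/t8.png',0);b=cv2.imread('pics/t10.png',0)
# compare only edge crops: lids via lower-threshold-free template matching
for n,(x,y,w,h) in dict(rimTR=(262,184,20,20),rimBL=(250,260,20,20),lid1=(275,195,30,35),lid2=(314,200,30,35),lid3=(271,235,32,35),lid4=(307,232,30,35),panelT=(348,184,18,22),deck=(240,180,15,15)).items():
    t=a[y:y+h,x:x+w].astype(np.float32);S=b[y-6:y+h+6,x-6:x+w+6].astype(np.float32)
    f=lambda I:cv2.Canny(cv2.resize(I.astype(np.uint8),None,fx=4,fy=4,interpolation=cv2.INTER_CUBIC),30,90).astype(np.float32)
    r=cv2.matchTemplate(cv2.GaussianBlur(f(S),(0,0),2),cv2.GaussianBlur(f(t),(0,0),2),cv2.TM_CCOEFF_NORMED)
    _,m,_,l=cv2.minMaxLoc(r);print(n,l[0]/4-6,l[1]/4-6,round(m,2))
E
```

```text
rimTR -0.5 0.0 0.92
rimBL -0.25 0.25 0.85
lid1 -0.5 0.25 0.85
lid2 -0.25 0.25 0.54
lid3 -0.75 0.25 0.57
lid4 -0.5 0.25 0.85
panelT -0.75 0.25 0.84
deck 0.0 0.0 0.99
```

send_rows --pt "0 -0.002 0 0 0 0" --pt "0 -0.004 0 0 0 0" --pt "0 -0.004 0 0 0 0" --pt "0 -0.004 0 0 0 0" --pt "0 -0.004 0 0 0 0" --pt "0 -0.004 0 0 0 0" --pt "0 -0.004 0 0 0 0" --pt "0 -0.004 0 0 0 0" --pt "0 -0.004 0 0 0 0" --pt "0 -0.003 0 0 0 0"

```text
t: 48.18
ee_pos: [0.5022, -0.1339, 0.0755]
ee_rot: [[0.995, -0.097, 0.0], [-0.097, -0.995, -0.003], [0.0, 0.003, -1.0]]
wrist_force: [-0.5, -6.9, 0.2]
finger_gap: 0.157
grip_force: 30.0
```

send_rows --pt "0 -0.003 0 0 0 0" --pt "0 -0.003 0 0 0 0" --pt "0 -0.003 0 0 0 0" --pt "0 -0.003 0 0 0 0" --pt "0 -0.003 0 0 0 0" --pt "0 -0.003 0 0 0 0" --pt "0 0 0 0 0 0" --pt "0 0 0 0 0 0" --pt "0 0 0 0 0 0" --pt "0 0 0 0 0 0"

```text
t: 49.02
ee_pos: [0.5039, -0.1157, 0.0755]
ee_rot: [[0.995, -0.096, -0.0], [-0.096, -0.995, -0.002], [0.0, 0.002, -1.0]]
wrist_force: [-0.9, -6.0, 1.9]
finger_gap: 0.16
grip_force: 30.0
```

```bash
python3 - <<'E'
from h import *
s=.331-.055
go(.5312-s*.0976,.1592-s*.9952,.0755,84.4); im=snap('top','t11.png')
cv2.imwrite('pics/c11.png',cv2.resize(im[145:310,210:400][:,:,::-1],None,fx=4,fy=3.6,interpolation=cv2.INTER_CUBIC))
E
```

```text
t 49.0 pos [ 0.5039 -0.1157  0.0755] yaw -95.5 q7 -70 F [-0.9 -6.   1.9] gap 0.16 | rz 0.1 then  shift [ 0.0004 -0.0002  0.    ] norm 0.0
```

View pics/c11.png

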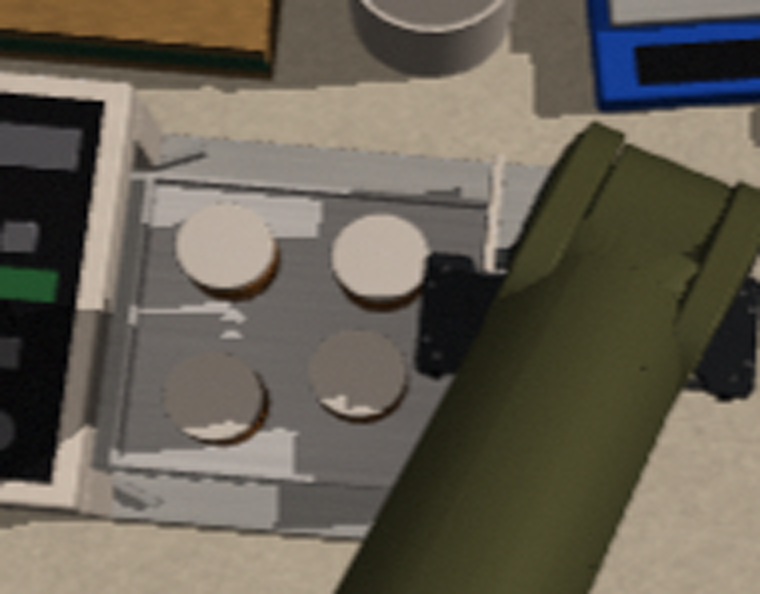

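The tray has straightened while sliding: its leading corners are at crop (150,177) and (112,460), inside the cheeks. The forces are low, so I keep pushing.

send_rows --pt "0 -0.002 0 0 0 0" --pt "0 -0.003 0 0 0 0" --pt "0 -0.003 0 0 0 0" --pt "0 -0.003 0 0 0 0" --pt "0 -0.003 0 0 0 0" --pt "0 -0.003 0 0 0 0" --pt "0 -0.003 0 0 0 0" --pt "0 -0.003 0 0 0 0" --pt "0 -0.003 0 0 0 0" --pt "0 -0.003 0 0 0 0"

```text
t: 49.9
ee_pos: [0.5065, -0.0877, 0.0755]
ee_rot: [[0.995, -0.097, -0.0], [-0.097, -0.995, -0.003], [-0.0, 0.003, -1.0]]
wrist_force: [-0.7, -7.2, 2.6]
finger_gap: 0.158
grip_force: 30.0
```

send_rows --pt "0 -0.004 0 0 0 0" --pt "0 -0.004 0 0 0 0" --pt "0 -0.004 0 0 0 0" --pt "0 -0.004 0 0 0 0" --pt "0 -0.004 0 0 0 0" --pt "0 -0.004 0 0 0 0" --pt "0 -0.004 0 0 0 0" --pt "0 -0.004 0 0 0 0" --pt "0 -0.004 0 0 0 0" --pt "0 -0.002 0 0 0 0"

```text
t: 50.73
ee_pos: [0.5103, -0.0496, 0.0755]
ee_rot: [[0.995, -0.097, -0.0], [-0.097, -0.995, -0.003], [-0.0, 0.003, -1.0]]
wrist_force: [-1.3, -7.4, 2.6]
finger_gap: 0.157
grip_force: 30.0
```

```bash
python3 - <<'E'
from h import *
s=.331-.055-.067
go(.5312-s*.0976,.1592-s*.9952,.0755,84.4); im=snap('top','t12.png');print(status.read_state()['wrist_torque'])
E
```

```text
t 50.7 pos [ 0.5103 -0.0496  0.0755] yaw -95.5 q7 -78 F [-1.3 -7.4  2.6] gap 0.16 | rz -179.9 then  shift [-0.0005  0.0009  0.    ] norm 0.001
[-1.44678187  0.28734765 -0.02658174]
```

send_rows --pt "0 -0.004 0 0 0 0" --pt "0 -0.005 0 0 0 0" --pt "0 -0.005 0 0 0 0" --pt "0 -0.005 0 0 0 0" --pt "0 -0.005 0 0 0 0" --pt "0 -0.005 0 0 0 0" --pt "0 -0.005 0 0 0 0" --pt "0 -0.005 0 0 0 0" --pt "0 -0.005 0 0 0 0" --pt "0 -0.005 0 0 0 0"

```text
t: 51.62
ee_pos: [0.5149, -0.0016, 0.0755]
ee_rot: [[0.995, -0.097, -0.001], [-0.097, -0.995, -0.003], [-0.0, 0.004, -1.0]]
wrist_force: [-1.1, -9.1, 3.3]
finger_gap: 0.158
grip_force: 30.0
```

send_rows --pt "0 -0.005 0 0 0 0" --pt "0 -0.005 0 0 0 0" --pt "0 -0.005 0 0 0 0" --pt "0 -0.005 0 0 0 0" --pt "0 -0.005 0 0 0 0" --pt "0 -0.005 0 0 0 0" --pt "0 -0.005 0 0 0 0" --pt "0 -0.004 0 0 0 0" --pt "0 -0.003 0 0 0 0" --pt "0 -0.001 0 0 0 0"

```text
t: 52.45
ee_pos: [0.5191, 0.0414, 0.0755]
ee_rot: [[0.995, -0.097, -0.001], [-0.097, -0.995, -0.004], [-0.001, 0.004, -1.0]]
wrist_force: [-1.0, -8.2, 3.6]
finger_gap: 0.155
grip_force: 30.0
```

```bash
python3 - <<'E'
from h import *
s=.115
go(.5312-s*.0976,.1592-s*.9952,.0755)
E
```

```text
t 52.5 pos [0.5191 0.0414 0.0755] yaw -95.6 q7 -88 F [-1.  -8.2  3.6] gap 0.16 |  shift [ 0.0005 -0.0034 -0.    ] norm 0.003
```

send_rows --pt "0 0 0 0 0 0" --pt "0 0 0 0 0 0" --pt "0 0 0 0 0 0" --pt "0 0 0 0 0 0" --pt "0 0 0 0 0 0" --pt "0 0 -0.005 0 0 0" --pt "0 0 -0.015 0 0 0" --pt "0 0 -0.03 0 0 0" --pt "0 0 -0.035 0 0 0" --pt "0 0 -0.035 0 0 0" --hand 0.5

```text
t: 53.28
ee_pos: [0.5188, 0.0437, 0.1964]
ee_rot: [[0.995, -0.097, -0.001], [-0.097, -0.995, -0.001], [-0.001, 0.001, -1.0]]
wrist_force: [0.3, 0.9, 0.2]
finger_gap: 0.503
grip_force: 0.0
```

send_rows --pt "0 0.005 0 0 0 0" --pt "0 0.02 0 0 0 0" --pt "0 0.01 0 0 0 0" --pt "0 0 0 0 0 -7" --pt "0 0 0 0 0 -7" --pt "0 0 0 0 0 -7" --pt "0 0 0 0 0 -7" --pt "0 0 0 0 0 -7" --pt "0 0 0 0 0 -7" --pt "0 0 0 0 0 -7"

```text
t: 54.12
ee_pos: [0.5157, 0.0089, 0.1949]
ee_rot: [[0.722, 0.692, -0.001], [0.692, -0.722, 0.0], [-0.001, -0.001, -1.0]]
wrist_force: [-0.1, 0.0, 0.2]
finger_gap: 0.503
grip_force: 0.0
```

send_rows --pt "0 0 0 0 0 -7" --pt "0 0 0 0 0 -7" --pt "0 0 0 0 0 -7" --pt "0 0 0 0 0 -7" --pt "0 0 0 0 0 -7" --pt "0 0 0 0 0 -6" --pt "0 0 0 0 0 0" --pt "0 0 0 0 0 0" --pt "0 0 0 0 0 0" --pt "0 0 0 0 0 0" --hand 0.8

```text
t: 54.95
ee_pos: [0.516, 0.0092, 0.1952]
ee_rot: [[0.098, 0.995, -0.0], [0.995, -0.098, 0.0], [0.0, -0.0, -1.0]]
wrist_force: [-0.3, -0.4, -0.2]
finger_gap: 0.797
grip_force: 0.0
```

```bash
python3 - <<'E'
from h import *
s=.155
go(.5312-s*.0976,.1592-s*.9952,.075,-5.6); im=snap('scene');b=snap('top','t13.png')
cv2.imwrite('pics/c13.png',np.hstack([cv2.resize(im[150:310,240:440],(480,384)),cv2.resize(b[150:310,220:380],(320,384))])[:,:,::-1])
E
```

```text
t 55.0 pos [0.516  0.0092 0.1952] yaw -5.6 q7 -6 F [-0.3 -0.4 -0.2] gap 0.80 | rz -0.0 then  shift [-0.0042  0.0005  0.1202] norm 0.12
```

View pics/c13.png

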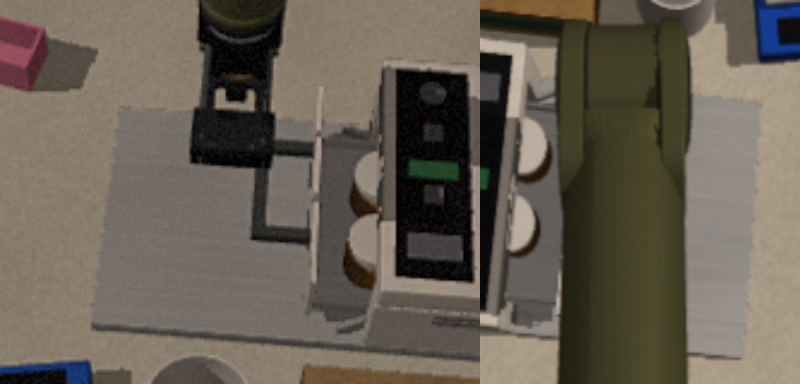

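The tray is most of the way in and straight, with the jars upright. The bar is at scene pixel (347,235), just ahead of the fingers. I lower outside the bar, then push.

send_rows --pt "-0.002 0 0.005 0 0 0" --pt "-0.002 0 0.015 0 0 0" --pt "-0.002 0 0.018 0 0 0" --pt "0 0 0.018 0 0 0" --pt "0 0 0.018 0 0 0" --pt "0 0 0.018 0 0 0" --pt "0 0 0.015 0 0 0" --pt "0 0 0.01 0 0 0" --pt "0 0 0.003 0 0 0" --pt "0 0 0 0 0 0"

```text
t: 55.88
ee_pos: [0.515, 0.003, 0.0746]
ee_rot: [[0.096, 0.995, -0.001], [0.995, -0.096, -0.001], [-0.001, -0.001, -1.0]]
wrist_force: [-0.4, 0.4, 0.7]
finger_gap: 0.8
grip_force: 0.0
```

send_rows --pt "0.002 0 0 0 0 0" --pt "0.003 0 0 0 0 0" --pt "0.003 0 0 0 0 0" --pt "0.003 0 0 0 0 0" --pt "0.003 0 0 0 0 0" --pt "0.003 0 0 0 0 0" --pt "0.003 0 0 0 0 0" --pt "0.003 0 0 0 0 0" --pt "0.003 0 0 0 0 0" --pt "0.003 0 0 0 0 0"

```text
t: 56.72
ee_pos: [0.5183, 0.0284, 0.0754]
ee_rot: [[0.098, 0.995, 0.0], [0.995, -0.098, -0.005], [-0.005, 0.001, -1.0]]
wrist_force: [-1.5, -8.9, 2.6]
finger_gap: 0.801
grip_force: 4.1
```

send_rows --pt "0.003 0 0 0 0 0" --pt "0.003 0 0 0 0 0" --pt "0.003 0 0 0 0 0" --pt "0.003 0 0 0 0 0" --pt "0.003 0 0 0 0 0" --pt "0.003 0 0 0 0 0" --pt "0.003 0 0 0 0 0" --pt "0.003 0 0 0 0 0" --pt "0.003 0 0 0 0 0" --pt "0.002 0 0 0 0 0"

```text
t: 57.55
ee_pos: [0.5212, 0.0572, 0.0754]
ee_rot: [[0.098, 0.995, 0.0], [0.995, -0.098, -0.005], [-0.005, 0.001, -1.0]]
wrist_force: [-0.6, -8.3, 2.4]
finger_gap: 0.8
grip_force: 4.2
```

```bash
python3 - <<'E'
from h import *
s=.0775
go(.5312-s*.0976,.1592-s*.9952,.075,-5.6)
E
```

```text
t 57.5 pos [0.5212 0.0572 0.0754] yaw -5.6 q7 -2 F [-0.6 -8.3  2.4] gap 0.80 | rz -0.0 then  shift [0.025  0.     0.0003] norm 0.025
```

send_rows --pt "0.003 0 0 0 0 0" --pt "0.003 0 0 0 0 0" --pt "0.003 0 0 0 0 0" --pt "0.003 0 0 0 0 0" --pt "0.002 0 0 0 0 0" --pt "0.002 0 0 0 0 0" --pt "0.002 0 0 0 0 0" --pt "0.002 0 0 0 0 0" --pt "0.001 0 0 0 0 0" --pt "0 0 0 0 0 0"

```text
t: 58.38
ee_pos: [0.5233, 0.0781, 0.0754]
ee_rot: [[0.098, 0.995, 0.0], [0.995, -0.098, -0.005], [-0.005, 0.001, -1.0]]
wrist_force: [-0.5, -7.7, 3.3]
finger_gap: 0.799
grip_force: 3.9
```

send_rows --pt "0.001 0 0 0 0 0" --pt "0.001 0 0 0 0 0" --pt "0.001 0 0 0 0 0" --pt "0.001 0 0 0 0 0" --pt "0.001 0 0 0 0 0" --pt "0.001 0 0 0 0 0" --pt "0 0 0 0 0 0" --pt "0 0 0 0 0 0" --pt "0 0 0 0 0 0" --pt "0 0 0 0 0 0"

```text
t: 59.22
ee_pos: [0.5236, 0.0824, 0.0754]
ee_rot: [[0.099, 0.995, -0.001], [0.995, -0.099, -0.006], [-0.006, 0.0, -1.0]]
wrist_force: [-1.9, -9.0, 4.1]
finger_gap: 0.802
grip_force: 5.4
```

send_rows --pt "0.001 0 0 0 0 0" --pt "0.001 0 0 0 0 0" --pt "0.001 0 0 0 0 0" --pt "0.001 0 0 0 0 0" --pt "0 0 0 0 0 0" --pt "0 0 0 0 0 0" --pt "0 0 0 0 0 0" --pt "0 0 0 0 0 0" --pt "0 0 0 0 0 0" --pt "0 0 0 0 0 0"

```text
t: 60.05
ee_pos: [0.5233, 0.083, 0.0754]
ee_rot: [[0.103, 0.995, -0.002], [0.995, -0.103, -0.01], [-0.01, -0.001, -1.0]]
wrist_force: [-5.2, -16.4, 7.6]
finger_gap: 0.8
grip_force: 8.5
```

send_rows --pt "0.001 0 0 0 0 0" --pt "0.001 0 0 0 0 0" --pt "0.001 0 0 0 0 0" --pt "0.001 0 0 0 0 0" --pt "0 0 0 0 0 0" --pt "0 0 0 0 0 0" --pt "0 0 0 0 0 0" --pt "0 0 0 0 0 0" --pt "0 0 0 0 0 0" --pt "0 0 0 0 0 0"

```text
t: 60.88
ee_pos: [0.5233, 0.083, 0.0754]
ee_rot: [[0.104, 0.995, -0.004], [0.994, -0.104, -0.015], [-0.015, -0.002, -1.0]]
wrist_force: [-6.5, -24.0, 11.7]
finger_gap: 0.803
grip_force: 12.2
```

send_rows --pt "-0.004 0 0 0 0 0" --pt "-0.008 0 0 0 0 0" --pt "-0.02 0 0 0 0 0" --pt "-0.02 0 -0.01 0 0 0" --pt "-0.02 0 -0.02 0 0 0" --pt "-0.02 0 -0.03 0 0 0" --pt "-0.02 0 -0.03 0 0 0" --pt "0 0 -0.03 0 0 0" --pt "0 0 -0.02 0 0 0" --pt "0 0 0 0 0 0"

```text
t: 61.72
ee_pos: [0.5164, -0.0155, 0.2195]
ee_rot: [[0.096, 0.995, 0.007], [0.995, -0.096, 0.004], [0.005, 0.007, -1.0]]
wrist_force: [0.2, -0.2, 0.5]
finger_gap: 0.798
grip_force: 0.0
```

```bash
python3 - <<'E'
from h import *
go(.6265,.2045,.23,-5.6); im=snap('scene','s14.png');b=snap('top','t14.png')
cv2.imwrite('pics/c14.png',np.hstack([cv2.resize(im[160:310,300:540],(480,300)),cv2.resize(b[145:310,90:340],(320,211+89))])[:,:,::-1])
E
```

```text
t 61.7 pos [ 0.5164 -0.0155  0.2195] yaw -5.5 q7 -5 F [ 0.2 -0.2  0.5] gap 0.80 | rz 0.1 then  shift [ 0.2297  0.0881 -0.0088] norm 0.246
```

View pics/c14.png

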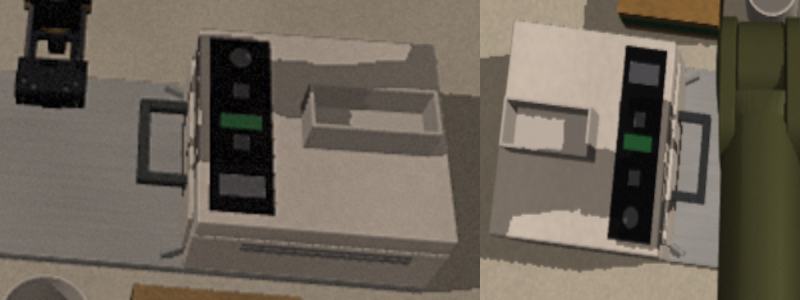

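The panel is closed on the incubator's face, and the force rose to 24 N with no further travel. The pan is upright on the roof. Next is the start key at about (0.625,0.2045).

send_rows --pt "0.012 0.0045 -0.003 0 0 0" --pt "0.027 0.01 -0.003 0 0 0" --pt "0.028 0.0107 -0.003 0 0 0" --pt "0.028 0.0107 0 0 0 0" --pt "0.028 0.0107 0 0 0 0" --pt "0.028 0.0107 0 0 0 0" --pt "0.028 0.0107 0 0 0 0" --pt "0.027 0.01 0 0 0 0" --pt "0.018 0.007 0 0 0 0" --pt "0.006 0.002 0 0 0 0" --hand 0

```text
t: 62.65
ee_pos: [0.6219, 0.2108, 0.2207]
ee_rot: [[0.09, 0.996, -0.003], [0.996, -0.09, -0.001], [-0.002, -0.003, -1.0]]
wrist_force: [-1.5, 0.2, -1.0]
finger_gap: 0.126
grip_force: 0.0
```

send_rows --pt "0 0 0 0 0 0" --pt "0 0 0.005 0 0 0" --pt "0 0 0.01 0 0 0" --pt "0 0 0.01 0 0 0" --pt "0 0 0.01 0 0 0" --pt "0 0 0.01 0 0 0" --pt "0 0 0 0 0 0" --pt "0 0 0 0 0 0" --pt "0 0 0 0 0 0" --pt "0 0 0 0 0 0"

```text
t: 63.48
ee_pos: [0.6227, 0.205, 0.1799]
ee_rot: [[0.096, 0.995, 0.001], [0.995, -0.096, 0.0], [0.001, 0.001, -1.0]]
wrist_force: [-0.2, -0.5, 1.2]
finger_gap: 0.004
grip_force: 0.0
```

```bash
python3 - <<'E'
from h import *
go(.6255,.2045,.16,-5.6)
E
```

```text
t 63.5 pos [0.6227 0.205  0.1799] yaw -5.5 q7 -10 F [-0.2 -0.5  1.2] gap 0.00 | rz 0.1 then  shift [-0.0002  0.0028  0.0199] norm 0.02
```

send_rows --pt "0 0.0015 0.002 0 0 0" --pt "0 0.001 0.004 0 0 0" --pt "0 0 0.005 0 0 0" --pt "0 0 0.004 0 0 0" --pt "0 0 0.003 0 0 0" --pt "0 0 0.002 0 0 0" --pt "0 0 0.001 0 0 0" --pt "0 0 0.001 0 0 0" --pt "0 0 0 0 0 0" --pt "0 0 0 0 0 0"

```text
t: 64.32
ee_pos: [0.6249, 0.2047, 0.1574]
ee_rot: [[0.096, 0.995, 0.0], [0.995, -0.096, 0.0], [0.0, 0.0, -1.0]]
wrist_force: [0.4, -0.2, -0.2]
finger_gap: 0.006
grip_force: 0.0
```

send_rows --pt "0 0 0.001 0 0 0" --pt "0 0 0.001 0 0 0" --pt "0 0 0.001 0 0 0" --pt "0 0 0.0005 0 0 0" --pt "0 0 0.0005 0 0 0" --pt "0 0 0.0005 0 0 0" --pt "0 0 0.0005 0 0 0" --pt "0 0 0 0 0 0" --pt "0 0 0 0 0 0" --pt "0 0 0 0 0 0"

```text
t: 65.15
ee_pos: [0.625, 0.2048, 0.1537]
ee_rot: [[0.096, 0.995, 0.0], [0.995, -0.096, 0.001], [0.001, 0.0, -1.0]]
wrist_force: [-3.0, -0.1, 7.3]
finger_gap: 0.007
grip_force: 3.9
```

send_rows --pt "0 0 0.0005 0 0 0" --pt "0 0 0.0005 0 0 0" --pt "0 0 0.0005 0 0 0" --pt "0 0 0.0005 0 0 0" --pt "0 0 0.0005 0 0 0" --pt "0 0 0.0005 0 0 0" --pt "0 0 0 0 0 0" --pt "0 0 0 0 0 0" --pt "0 0 0 0 0 0" --pt "0 0 0 0 0 0"

```text
t: 65.98
ee_pos: [0.6251, 0.2048, 0.1534]
ee_rot: [[0.096, 0.995, 0.001], [0.995, -0.096, 0.002], [0.003, 0.0, -1.0]]
wrist_force: [-7.7, -2.0, 20.9]
finger_gap: 0.001
grip_force: 10.2
```

send_rows --pt "0 0 0 0 0 0" --pt "0 0 0 0 0 0" --pt "0 0 0 0 0 0" --pt "0 0 -0.003 0 0 0" --pt "0 0 -0.005 0 0 0" --pt "0 0 -0.015 0 0 0" --pt "0 0 -0.03 0 0 0" --pt "0 0 -0.035 0 0 0" --pt "0 0 -0.025 0 0 0" --pt "0 0 0 0 0 0"

```text
t: 66.82
ee_pos: [0.6276, 0.2046, 0.2682]
ee_rot: [[0.096, 0.995, 0.009], [0.995, -0.096, 0.003], [0.004, 0.008, -1.0]]
wrist_force: [-0.8, -0.7, 0.7]
finger_gap: 0.005
grip_force: 0.0
```

send_rows --pt "-0.04 0 0 0 0 0" --pt "-0.04 0 0 0 0 0" --pt "-0.04 0 0 0 0 0" --pt "-0.04 0 0 0 0 0" --pt "-0.04 0 0 0 0 0" --pt "-0.04 0 0 0 0 0" --pt "-0.04 0 0 0 0 0" --pt "-0.04 0 0 0 0 0" --pt "-0.04 0 0 0 0 0" --pt "0 0 0 0 0 0"

```text
t: 67.65
ee_pos: [0.5866, -0.1653, 0.2626]
ee_rot: [[0.111, 0.994, -0.0], [0.994, -0.111, -0.006], [-0.006, 0.0, -1.0]]
wrist_force: [-1.5, -0.5, 0.1]
finger_gap: 0.004
grip_force: 0.0
```

```bash
python3 - <<'E'
from h import *
go(.6,0,.2); im=snap('scene');b=snap('top')
cv2.imwrite('pics/c15.png',np.hstack([cv2.resize(im[160:310,300:540],(480,300)),cv2.resize(b[145:310,90:340],(320,300))])[:,:,::-1])
E
```

```text
t 67.7 pos [ 0.5866 -0.1653  0.2626] yaw -6.3 q7 21 F [-1.5 -0.5  0.1] gap 0.00 |  shift [ 0.1662 -0.005   0.0616] norm 0.177
```

View pics/c15.png

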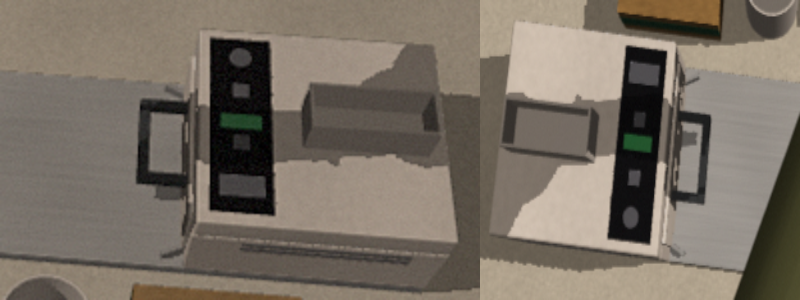

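The panel is closed, the pan is upright behind the keypad, and the arm is clear of everything. I hand the job in.

```bash
python3 -c "
from bench import ticket
print(ticket.sign_off())"
```

```text
the job is handed in; nothing more can be done
None
```

The job is handed in, with no verdict returned: I pressed the warm-up key, stood the pan on the roof and all four jars upright on the tray, slid the tray home until its panel closed, and then pressed the start key (about 21 N).

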